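# Tighten the probe-holder nut in a tight corner

## Robot

A 6-joint arm with a two-finger parallel gripper is mounted at the origin on the work surface. World frame = base frame: x ahead of the robot, y to its left, z up, the work surface at z = 0. Lengths are in m, angles in rad, forces in N, time in s.
With the tool pointing down it reaches from about 0.275 to 0.85 m from the base axis. Payload 19 kg.
Tool frame: the origin (TCP) lies at the centre of the arm's flange, where the gripper is bolted on; the fingertips stand 173 mm ahead of it and the grasp point (between the pads) lies 155 mm ahead of it; z points along the fingers, x is the direction in which the jaws open and shut, and the axes are right-handed (so a half turn about z gives the same grasp; the last joint's range is limited). The gripper opens to 85 mm and grips with 20 to 120 N. Pads are 22 mm wide; open, the fingers measure 114 mm over their backs; the gripper's body (76 mm by 85 mm) begins 54 mm behind the grasp point. The pads swing forward as they close: fully open they stand 13 mm farther back than shut.
Start: joints at [-1.423, 0.15, 1.437, -0, 1.554, -0.134], TCP at [0.16, -0.552, 0.405] pointing down, gripper open.
Joint ranges: [-2.8, 2.8], [-0.68, 2.1], [0.12, 2.68], [-1.39, 4.53], [0.16, 2.79], [-2.81, 2.81]. Speed limits (rad/s): [1.89, 1.89, 2.22, 3.01, 3.01, 3.01].

## Interface

Orientations are given as a unit quaternion [x, y, z, w].
In Python, from rig import r gives the robot as it stands.
- The arm moves only by the tool servo_tool, never from a script. Its argument "motion" is a list that holds one entry, the list of rows, each a list of 5 numbers: the shift along the tool's x, y, z in mm, then the turn about the tool's z in rad, then the closure, from -1 (fully open) to 1 (shut). A call has 1 to 10 rows; each row is the pose to reach, as a shift and turn from the pose commanded when the call began, along the tool's axes at that moment; what a row does not reach only later rows make up. A row lasts 1/8 s, in which the tool goes at most 62.5 mm and 10.7 degrees, less where a joint would pass 70% of its speed; a pose out of reach is approached as far as the arm can. A call with a gripper value outside its range is refused whole. The fingers move at their own pace and stop on an object; the grip force is fixed at half the most. Time passes only in rows, so rows that repeat a pose let the fingers close. It gives the time, the measured TCP pose, the force and the opening at its end, in the units of the state.
- r.sense(): the state, without advancing time (a new reading comes with each control period).
- r.grab_frame(name): name is "scene" or "top"; returns the picture (420x560x3 uint8, blue, green, red); there is no depth.
- r.calibration(name): a dict with "mtx" (3x3 intrinsics, pixels), "k1" (the pictures are not rectified: a ray, as slopes to the right and down, at radius r is drawn at 1 + k1 r^2 times it, then the intrinsics apply), "world_from_camera" (4x4, takes a point from camera to world coordinates). Camera axes: x right, y down, z forward; pixel columns grow to the right and rows downward; lengths in m; the calibration is good to about 2 mm. A picture is of the moment at which its call begins. calibration takes no time and is no camera call.
- r.finish_job(): hands the job in, once; it reports no verdict.
Trained networks look in the newest picture that a camera, given by its name, has taken for a name from the list of things; names that differ only in an ending like _2 or _b are one class to them, and where a whole thing is asked for, a point or a joint stands for the part that bears it (a point fixed in the world has none). Each returns a list of dicts, best first, with "p" (0 to 1); they miss things now and then, are a little off and sometimes report something else, mostly with a low value. They report only what shows in the picture. A call takes as long as a camera call. They do not tell look-alikes from the thing itself.
- r.boxes_of(camera, query): "box" ([left, top, width, height] as shares, 0 to 1, of the picture: columns of its width, rows of its height, round what is visible of it).
The state is a dict: "clock": time; "joint_positions": joint angles; "qd": joint speeds; "joint_torque": joint torques, N m; "position": TCP position; "ee_rot": TCP orientation; "force": force on the tool from outside, world axes, zero at the start; "wrist_torque": the same for the moment, N m; "opening": finger opening in m.
Only numpy, scipy, OpenCV 4.12 (cv2) and the standard library are available. Lean on these libraries where they do the work, as an engineer would, in place of code of your own. Each camera call takes 0.05 s, during which the arm holds its last target.

## Task

Take the ring wrench from its rest and tighten the big brass nut of the probe-holder bracket clockwise until it stops dead; the two ribs leave room only for short strokes, so lift the wrench off and reseat it for each one. Never ram the wrench down onto the nut, against a rib or past the nut's stop, and do not touch the nut with the fingers. Then lay the wrench back flat across its two blue blocks as you found it and let go; leave the gel bottle, wipes tub and probe standing where they are.

Things in the scene. Friction and masses are not known exactly. Their poses are not given: they have to be found in the camera images.
- bracket: Grey fixed probe-holder bracket. Origin on the table under the nut's axis, z up; its open mouth faces its -x, two cream cups stand on its +x side, up to 72 mm high. Deck: disc of radius 76 mm, top 60 mm up; steel washer on it, radius 26 mm, top 64 mm up, where the wrench ring sits when fully down. On the mouth side nothing over 10 mm high stands more than 80 mm from the axis.
- rib_left (a point): Centre of the top of the upright rib on the bracket's +y side of the mouth (yellow outer end; the other rib mirrors it). Ribs: 40 mm long, 38 to 78 mm from the axis, 10 mm thick, tops 96 mm up. With the ring on the nut the handle meets a rib when it points 0.75 rad (43 degrees) to either side of the bracket's -x: 86 degrees of free swing.
- nut_top (a point): Centre of the hexagon's top face of the brass cap nut, on its axis, 74 mm above the table; fixed to the bracket, it does not turn with the nut. Regular hexagon, 36 mm across flats, 10 mm high (64 to 74 mm up), with a round dome on it, 29 mm across at its foot and ending 84 mm up, which passes through the wrench's ring at any angle.
- nut (a joint): Angle of the nut in rad, growing as it tightens (clockwise from above). Starts between 0 and 0.35; stops dead, tight, at 1.9. Turns stiffly (0.45 N m: 4.5 N at the wrench's grip) and stays where it is left; at the stop 10 N at the grip is plenty. Where the flats stand differs each time whatever this angle, and must be seen or felt; they are 60 degrees apart.
- wrench_grip (a point): Grip point of the loose steel ring wrench (0.24 to 0.42 kg): centre of the green band on the handle, half-way up, 100 mm from the ring's centre. Straight handle 14 mm wide, 16 mm high, along the wrench's -x to 205 mm from the ring's centre. x points from handle to ring, z up. Balance point about 80 mm from the ring's centre.
- wrench_ring (a point): Centre of the wrench's ring, half-way up; axes as wrench_grip. Ring 16 mm high, level with the handle, 57 mm across flats; hexagonal through hole 39 mm across flats, two flats square to the handle. On the nut it has 1.5 mm play all round and about 0.17 rad (10 degrees) turning play either way. Fully down on the nut it is 72 mm above the table.
- rest: Fixed wrench rest: black base 300 x 100 x 4 mm, two blue blocks 74 mm wide, tops 25 mm up. Origin on the table under the middle of the ring's block (60 mm long); the other (36 mm long) lies 180 mm along the rest's -x, under the handle's end. The grip between is free from above. Wrench at home: ring centre over the origin, 33 mm up, x along the rest's x (both within 5 mm, 0.05 rad).
- gel_bottle: Bystander: pale gel bottle with a blue cap, 60 mm across, 150 mm high, loose. Origin at the centre of its underside.
- wipes: Bystander: white tub with a green band, 72 mm across, 120 mm high, loose. Origin at the centre of its underside.
- probe: Bystander: cream hand probe standing on its broad face, 54 mm across, 115 mm high, loose. Origin at the centre of its underside.
Mind the look-alikes: they are no part of the job. Of the things shaped like the bracket, the grey one is meant. What is shaped like the part that bears wrench_grip but pink is not meant.

How it is judged:
By the outcome, as a careful person would: the job done as asked, in the order asked, and still so for the second after the job is handed in, with the robot touching nothing.
It also fails if it takes over 72 s, if anything falls off the work surface, if the arm or the gripper's body presses on something with over 40 N, if the wrist force passes 120 N, or if a joint passes its speed limit or range.

## Working session

There is one attempt and no reset: what is moved stays moved. The work goes in short steps, Python scripts to look and compute and a tool call to move; the robot and the scene stay as the last step left them, time stands still between calls to the robot, and variables do not carry over. Pictures are saved under pics/ and viewed, and the job is handed in when it is done.

Besides the shell and the picture viewer there is one more tool, called after "Call:" as name([rows], argument=value, ...), one row to a line, values as JSON. servo_tool: Moves the arm, as the interface text tells. Its arguments: {"type":"object","properties":{"motion":{"type":"array","items":{"type":"array","items":{"type":"array","items":{"type":"number"}}}}},"required":["motion"]}

```bash
ls; mkdir -p pics; python3 - <<'E'
from rig import r
import cv2
s=r.sense(); print(s)
for c in("scene","top"):
    im=r.grab_frame(c); cv2.imwrite(f"pics/{c}0.png",im)
    k=r.calibration(c); print(c,k)
    for q in("bracket","nut","rib_left","wrench_grip","rest","gel_bottle","wipes","probe"):
        try: print(q,[( [round(v,3) for v in d["box"]],round(d["p"],2)) for d in r.boxes_of(c,q)])
        except Exception as e: print(q,e)
E
```

```text
pics
{'clock': 0.0, 'joint_positions': array([-1.42298119e+00,  1.50955572e-01,  1.43803598e+00,  9.61831975e-06,
        1.55383151e+00, -1.34010711e-01]), 'qd': array([-0.00010315,  0.00025026,  0.00066649,  0.00099636, -0.0001206 ,
        0.00068049]), 'joint_torque': array([ 2.25761596e-04, -7.13041735e+01, -5.70871747e+01, -1.54630916e-04,
        8.68620205e-03,  6.54060273e-05]), 'position': array([ 0.15988216, -0.55227222,  0.40409021]), 'ee_rot': array([ 7.99408934e-01, -6.00786966e-01, -4.34629319e-04, -4.35424217e-04]), 'force': array([ 0.80720822, -0.59416539, -0.02388058]), 'wrist_torque': array([-0.0101243 ,  0.0204285 , -0.02824791]), 'opening': 0.08538635859541464}
scene {'mtx': array([[421.04321992,   0.        , 273.61986234],
       [  0.        , 421.04321992, 210.16598353],
       [  0.        ,   0.        ,   1.        ]]), 'k1': -0.02980833085112319, 'world_from_camera': array([[ 0.34361754,  0.60294244, -0.71999125,  1.41544762],
       [ 0.93903833, -0.23004835,  0.25550884, -0.33835431],
       [-0.01157568, -0.7638967 , -0.64523471,  0.9235954 ],
       [
[... 1044 characters left out ...]
3703,  0.01657284],
       [ 0.00601695, -0.13272166, -0.99113509,  1.53940706],
       [ 0.        ,  0.        ,  0.        ,  1.        ]])}
bracket [([0.695, 0.224, 0.086, 0.164], 0.97), ([0.599, 0.569, 0.082, 0.177], 0.78), ([0.514, 0.27, 0.1, 0.177], 0.73)]
nut []
rib_left [([0.692, 0.224, 0.092, 0.166], 0.94), ([0.596, 0.574, 0.084, 0.172], 0.62), ([0.519, 0.27, 0.098, 0.171], 0.6)]
wrench_grip [([0.432, 0.475, 0.053, 0.161], 0.92), ([0.303, 0.369, 0.039, 0.187], 0.7)]
rest [([0.289, 0.36, 0.072, 0.235], 0.86)]
gel_bottle [([0.384, 0.266, 0.043, 0.065], 0.6), ([0.546, 0.369, 0.029, 0.023], 0.34)]
wipes [([0.199, 0.376, 0.054, 0.062], 0.65)]
probe [([0.755, 0.453, 0.033, 0.046], 0.59)]
```

View pics/scene0.png

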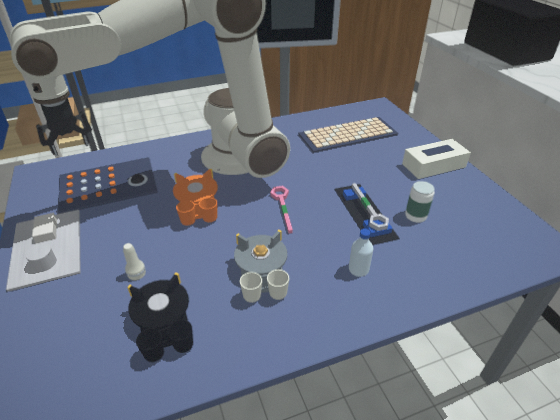

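View pics/top0.png

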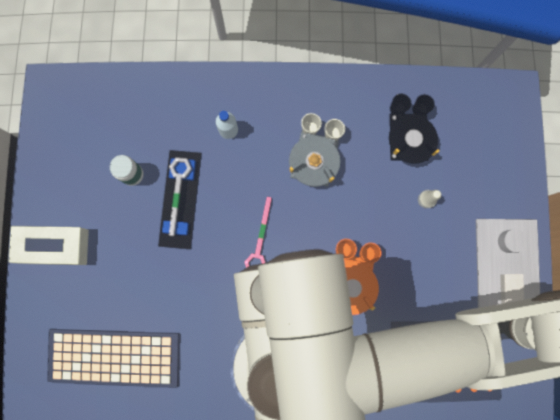

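The grey bracket is at top (315,160). The steel wrench is on its black rest, ring at (180,168) and green band at (176,200). The pink wrench and the black and orange brackets are decoys. I'll zoom in.

```bash
cat > h.py <<'E'
import numpy as np, cv2
from rig import r
def cal(c):
    k=r.calibration(c); return k["mtx"],k["k1"],k["world_from_camera"]
def ray(c,u,v):
    M,k1,T=cal(c)
    p=cv2.undistortPoints(np.array([[[u,v]]],float),M,np.array([k1,0,0,0.]))[0,0]
    d=T[:3,:3]@np.array([p[0],p[1],1]); return T[:3,3],d
def pix2w(c,u,v,z):
    o,d=ray(c,u,v); return o+d*(z-o[2])/d[2]
def w2pix(c,P):
    M,k1,T=cal(c); Ti=np.linalg.inv(T)
    P=np.atleast_2d(P).astype(float)
    rv=cv2.Rodrigues(Ti[:3,:3])[0]
    return cv2.projectPoints(P,rv,Ti[:3,3],M,np.array([k1,0,0,0.]))[0][:,0]
def crop(c,im,x0,y0,w,h,s,name):
    cv2.imwrite(name,cv2.resize(im[y0:y0+h,x0:x0+w],None,fx=s,fy=s,interpolation=cv2.INTER_CUBIC))
E
python3 - <<'E'
import cv2
from h import *
t=cv2.imread("pics/top0.png"); s=cv2.imread("pics/scene0.png")
a=cv2.resize(t[145:255,150:215],None,fx=5,fy=5,interpolation=cv2.INTER_CUBIC)
b=cv2.resize(t[105:195,280:355],None,fx=6,fy=6,interpolation=cv2.INTER_CUBIC)
cv2.imwrite("pics/ta.png",a);cv2.imwrite("pics/tb.png",b)
crop("scene",s,225,220,75,85,7,"pics/sb.png"); crop("scene",s,325,170,80,75,7,"pics/sa.png")
E
```

```text
(no output)
```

View pics/ta.png

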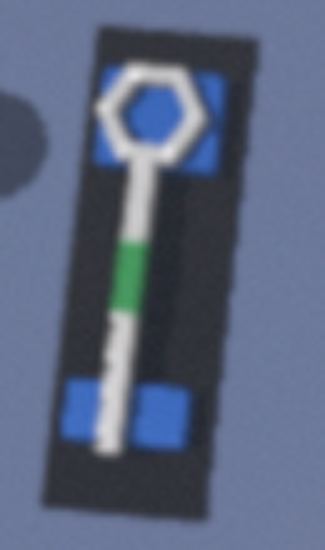

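View pics/tb.png

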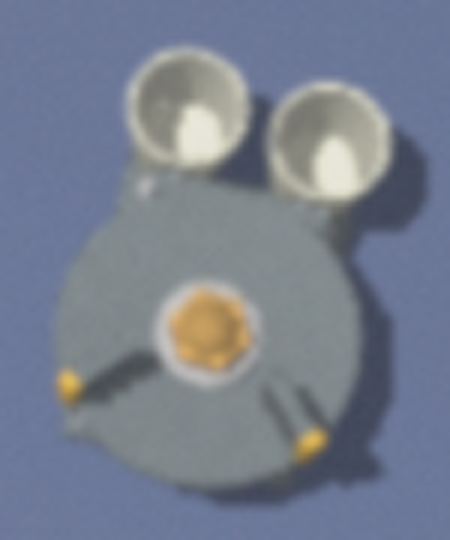

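View pics/sb.png

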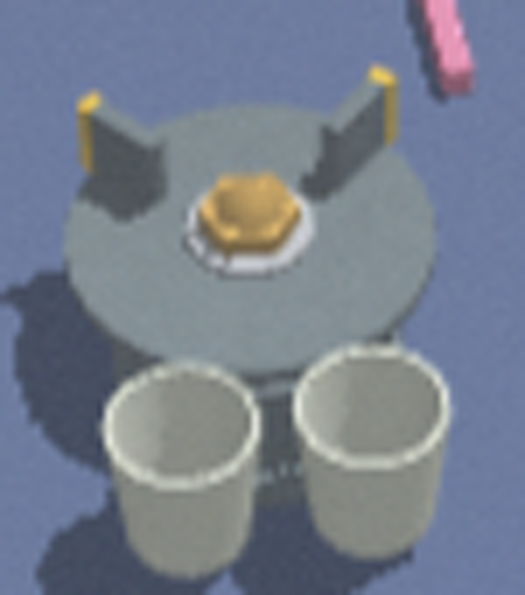

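View pics/sa.png

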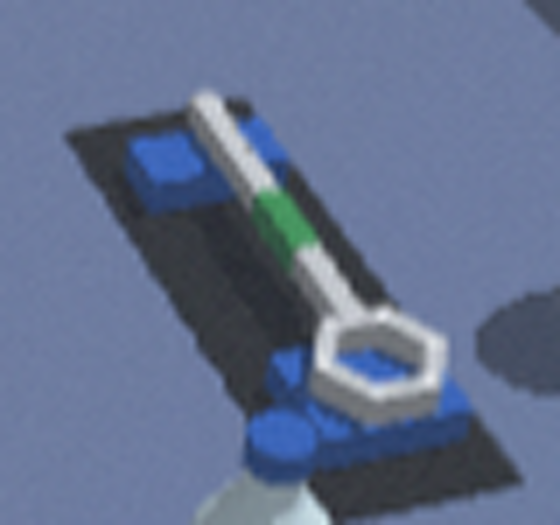

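```bash
python3 - <<'E'
from h import *
f=lambda c,x0,y0,s,x,y,z: pix2w(c,x0+(x+.5)/s-.5,y0+(y+.5)/s-.5,z).round(4)
A=lambda x,y,z:f("top",150,145,5,x,y,z); B=lambda x,y,z:f("top",280,105,6,x,y,z)
S=lambda x,y,z:f("scene",225,220,7,x,y,z); R=lambda x,y,z:f("scene",325,170,7,x,y,z)
print("ring",A(153,113,.041),R(381,352,.041))
print("grip",A(129,276,.041),R(288,218,.041))
print("end",A(108,452,.041),R(205,95,.041))
print("rest corners",A(98,28,.004),A(258,40,.004),A(207,520,.004),A(42,505,.004))
n=B(211,328,.078);print("nut",n,S(249,205,.078))
print("deck",B(208,332,.06))
print("ribends",B(69,384,.096),B(312,442,.096),S(90,100,.096),S(381,72,.096))
print("cups",B(190,108,.072),B(331,142,.072))
print("bottle",pix2w("top",224,116,.15),"wipes",pix2w("top",123,167,.12),pix2w("scene",423,188,.12))
E
```

```text
ring [0.5905 0.3054 0.041 ] [0.5936 0.3055 0.041 ]
grip [0.4915 0.3159 0.041 ] [0.4941 0.3144 0.041 ]
end [0.3866 0.3245 0.041 ] [0.393  0.3246 0.041 ]
rest corners [0.6519 0.3492 0.004 ] [0.645  0.2493 0.004 ] [0.3494 0.2706 0.004 ] [0.3568 0.3712 0.004 ]
nut [ 0.6109 -0.0949  0.078 ] [ 0.6166 -0.0968  0.078 ]
deck [ 0.613  -0.0947  0.06  ]
ribends [ 0.5782 -0.0253  0.096 ] [ 0.5515 -0.142   0.096 ] [ 0.5537 -0.1435  0.096 ] [ 0.5802 -0.0264  0.096 ]
cups [ 0.7239 -0.0849  0.072 ] [ 0.7076 -0.1549  0.072 ]
bottle [0.71602022 0.16652618 0.15      ] wipes [0.57301643 0.45587273 0.12      ] [0.58481819 0.4561768  0.12      ]
```

```bash
cat >> h.py <<'E'
def rectify(c,im,cx,cy,z,half,n):
    # image rows: +x up ; columns: -y right (like top view)
    xs=cx+half-(np.arange(n)+.5)*2*half/n; ys=cy+half-(np.arange(n)+.5)*2*half/n
    X,Y=np.meshgrid(xs,ys,indexing='ij')
    P=np.stack([X,Y,np.full_like(X,z)],-1).reshape(-1,3)
    uv=w2pix(c,P).reshape(n,n,2).astype(np.float32)
    return cv2.remap(im,uv[...,0],uv[...,1],cv2.INTER_CUBIC)
E
python3 - <<'E'
from h import *
t=r.grab_frame("top"); s=r.grab_frame("scene")
# average several frames
ims={}
for c in("top","scene"):
    ims[c]=np.mean([r.grab_frame(c).astype(float) for _ in range(4)],0).astype(np.uint8)
    cv2.imwrite(f"pics/avg_{c}.png",ims[c])
out=np.hstack([rectify(c,ims[c],.612,-.095,.074,.03,390) for c in ims])
cv2.imwrite("pics/rect.png",out)
E
```

```text
(no output)
```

View pics/rect.png

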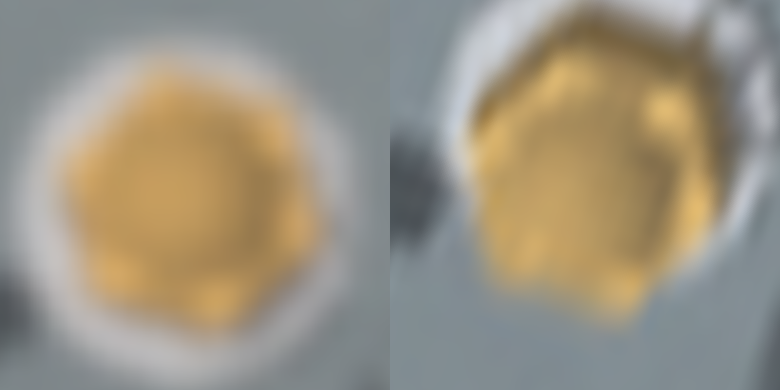

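```bash
cat >> h.py <<'E'
from scipy.spatial.transform import Rotation as Ro
def pose(s=None):
    s=s or r.sense(); R=Ro.from_quat(s["ee_rot"]).as_matrix()
    return s["position"],R,np.arctan2(R[1,0],R[0,0])
def plan(targets,clo):
    p,R,y=pose(); Ri=np.linalg.inv(Ro.from_matrix([[np.cos(y),np.sin(y),0],[np.sin(y),-np.cos(y),0],[0,0,-1]]).as_matrix())
    rows=[]
    for t in targets:
        d=Ri@(np.array(t[:3])-p)*1000; rows.append([round(float(v),1) for v in d]+[round(float(-(t[3]-y)),3),clo])
    print(rows); return rows
def st():
    s=r.sense(); p,R,y=pose(s)
    print("t",round(float(s["clock"]),2),"p",p.round(4),"yaw",round(float(y),4),"tilt",R[:2,2].round(4),"F",s["force"].round(1),"M",s["wrist_torque"].round(2),"open",round(float(s["opening"]),4),"q",s["joint_positions"].round(2))
E
python3 - <<'E'
from h import *
st(); p,R,y=pose()
T=np.array([.493,.3152,.40,1.476]); S=np.array([*p,y])
plan([S+(T-S)*k/18 for k in (9,18)],-1)
E
```

```text
t 1.4 p [ 0.1599 -0.5523  0.4047] yaw -1.289 tilt [0.     0.0001] F [-0.1  0.4 -0.3] M [-0.04  0.03  0.02] open 0.0854 q [-1.42  0.15  1.44  0.    1.55 -0.13]
[[-370.3, -280.6, 2.3, -1.382, -1], [-740.6, -561.2, 4.7, -2.765, -1]]
```

Call:
servo_tool([
  [[-41, -31, 0, -0.154, -1], [-82, -62, 0, -0.307, -1], [-123, -94, 1, -0.461, -1], [-165, -125, 1, -0.614, -1], [-206, -156, 1, -0.768, -1], [-247, -187, 2, -0.922, -1], [-288, -218, 2, -1.075, -1], [-329, -249, 2, -1.229, -1], [-370, -281, 2, -1.382, -1], [-370, -281, 2, -1.382, -1]],
])

```text
clock: 2.65
position: [0.3275, -0.1159, 0.403]
ee_rot: [0.999, 0.05, 0.0, -0.0]
force: [-0.5, -0.3, 0.2]
opening: 0.0852
```

```bash
python3 - <<'E'
from h import *
st(); p,R,y=pose()
T=np.array([.493,.3152,.30,1.476]); S=np.array([*p,y])
plan([S+(T-S)*k/9 for k in range(1,10)],-1)
E
```

```text
t 2.65 p [ 0.3275 -0.1159  0.403 ] yaw 0.1009 tilt [0.001  0.0001] F [-0.5 -0.3  0.2] M [-0.01 -0.    0.01] open 0.0852 q [-0.56 -0.35  1.89  0.    1.6  -0.66]
[[23.1, -45.8, 11.4, -0.153, -1], [46.2, -91.6, 22.9, -0.306, -1], [69.4, -137.4, 34.3, -0.458, -1], [92.5, -183.2, 45.8, -0.611, -1], [115.6, -229.0, 57.2, -0.764, -1], [138.7, -274.8, 68.7, -0.917, -1], [161.8, -320.7, 80.1, -1.07, -1], [184.9, -366.5, 91.6, -1.222, -1], [208.1, -412.3, 103.0, -1.375, -1]]
```

Call:
servo_tool([
  [[23, -46, 11, -0.153, -1], [46, -92, 23, -0.306, -1], [69, -137, 34, -0.458, -1], [92, -183, 46, -0.611, -1], [116, -229, 57, -0.764, -1], [139, -275, 69, -0.917, -1], [162, -321, 80, -1.07, -1], [185, -366, 92, -1.222, -1], [208, -412, 103, -1.375, -1], [208, -412, 103, -1.375, -1]],
])

```text
clock: 3.9
position: [0.4968, 0.3121, 0.2978]
ee_rot: [0.742, 0.671, -0.001, -0.0]
force: [-0.0, -0.2, -0.6]
opening: 0.0855
```

```bash
python3 - <<'E'
from h import *
st()
plan([[.493,.3152,.22,1.476],[.493,.3152,.188,1.476]],-1)
t=r.grab_frame("top");s=r.grab_frame("scene")
crop("",t,130,130,110,120,5,"pics/t1.png");crop("",s,310,130,110,110,5,"pics/s1.png")
E
```

```text
t 3.9 p [0.4968 0.3121 0.2978] yaw 1.4704 tilt [-0.0023 -0.0007] F [-0.  -0.2 -0.6] M [-0.01 -0.04 -0.01] open 0.0855 q [ 0.43  0.23  1.56  0.    1.35 -1.04]
[[2.7, -4.1, 77.8, -0.006, -1], [2.7, -4.1, 109.8, -0.006, -1]]
```

View pics/s1.png

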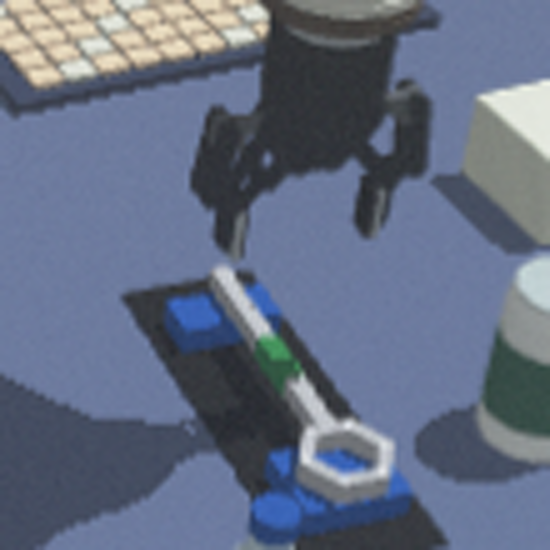

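The gripper hovers over the steel wrench with its jaws straddling the handle line. The band is at crop (278,355). I'll go down.

Call:
servo_tool([
  [[2, -3, 40, 0, -1], [2, -3, 75, 0, -1], [2, -3, 75, 0, -1], [2, -3, 75, 0, -1]],
])

```text
clock: 4.5
position: [0.4935, 0.3125, 0.2266]
ee_rot: [0.743, 0.669, 0.001, 0.0]
force: [-0.9, -0.0, 0.6]
opening: 0.0852
```

```bash
python3 - <<'E'
from h import *
st()
plan([[.493,.3152,.188,1.476]],-1)
E
```

```text
t 4.5 p [0.4935 0.3125 0.2266] yaw 1.4664 tilt [0.0018 0.0009] F [-0.9 -0.   0.6] M [ 0.03 -0.03 -0.02] open 0.0852 q [ 0.43  0.29  1.64  0.    1.21 -1.03]
[[2.7, -0.8, 38.6, -0.01, -1]]
```

Call:
servo_tool([
  [[2.5, -1, 20, -0.01, -1], [2.5, -1, 38, -0.01, -1], [2.5, -1, 38, -0.01, -1], [2.5, -1, 38, -0.01, -1]],
])

```text
clock: 5.0
position: [0.4925, 0.3157, 0.1876]
ee_rot: [0.739, 0.673, 0.0, 0.0]
force: [-1.0, -0.1, 0.8]
opening: 0.0849
```

```bash
python3 - <<'E'
from h import *
st()
plan([[.493,.3152,.188,1.476]],-1)
s=r.grab_frame("scene")
crop("",s,310,130,110,110,5,"pics/s2.png")
E
```

```text
t 5.0 p [0.4925 0.3157 0.1876] yaw 1.4777 tilt [0.0008 0.0005] F [-1.  -0.1  0.8] M [0.01 0.01 0.01] open 0.0849 q [ 0.44  0.33  1.67  0.    1.13 -1.04]
[[-0.4, 0.5, -0.4, 0.002, -1]]
```

View pics/s2.png

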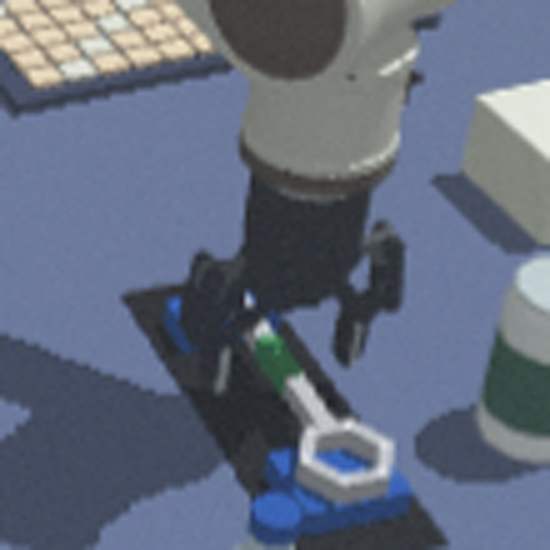

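The fingers straddle the green band (265,350), so I'll close.

Call:
servo_tool([
  [[0, 0, 0, 0, 1], [0, 0, 0, 0, 1], [0, 0, 0, 0, 1], [0, 0, 0, 0, 1], [0, 0, 0, 0, 1], [0, 0, 0, 0, 1]],
])

```text
clock: 5.8
position: [0.4922, 0.3157, 0.1869]
ee_rot: [0.739, 0.674, 0.0, -0.0]
force: [-1.1, -0.8, 4.1]
opening: 0.0127
```

```bash
python3 - <<'E'
from h import *
st()
s=r.grab_frame("scene");t=r.grab_frame("top")
crop("",s,310,130,110,110,5,"pics/s3.png");crop("",t,130,130,110,120,5,"pics/t3.png")
E
```

```text
t 5.8 p [0.4922 0.3157 0.1869] yaw 1.478 tilt [0.0001 0.0002] F [-1.1 -0.8  4.1] M [ 0.06  0.21 -0.02] open 0.0127 q [ 0.44  0.34  1.67  0.    1.13 -1.04]
```

View pics/s3.png

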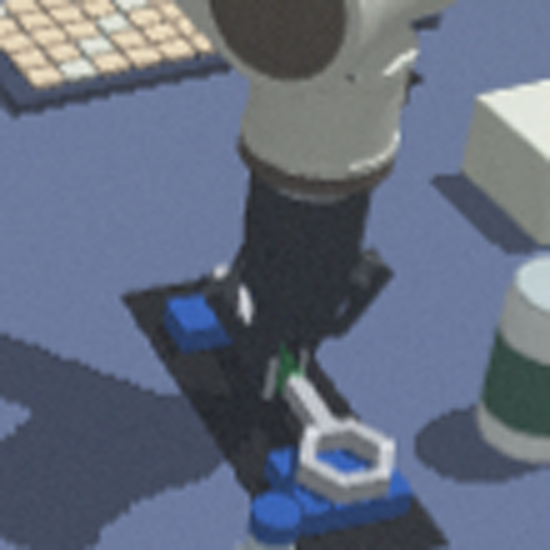

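```bash
python3 - <<'E'
from h import *
plan([[.4922,.3157,.34,1.478],[.505,.12,.34,1.376],[.5176,-.0667,.34,1.278]],1)
E
```

```text
[[-0.0, -0.1, -153.1, -0.0, 1], [-193.7, 30.8, -153.1, 0.102, 1], [-378.4, 60.7, -153.1, 0.2, 1]]
```

Call:
servo_tool([
  [[0, 0, -5, 0, 1], [0, 0, -20, 0, 1], [0, 0, -50, 0, 1], [0, 0, -90, 0, 1], [0, 0, -130, 0, 1], [0, 0, -153, 0, 1], [0, 0, -153, 0, 1], [0, 0, -153, 0, 1]],
])

```text
clock: 6.9
position: [0.492, 0.3156, 0.3388]
ee_rot: [0.739, 0.674, -0.001, -0.0]
force: [0.3, -0.1, -4.3]
opening: 0.0128
```

```bash
python3 - <<'E'
from h import *
st()
s=r.grab_frame("scene")
crop("",s,310,90,110,120,5,"pics/s4.png")
p,R,y=pose(); T=np.array([.5176,-.0667,.31,1.278]); S=np.array([*p,y])
plan([S+(T-S)*k/8 for k in range(1,9)],1)
E
```

```text
t 6.9 p [0.492  0.3156 0.3388] yaw 1.478 tilt [-0.0012 -0.0004] F [ 0.3 -0.1 -4.3] M [ 0.01  0.08 -0.02] open 0.0128 q [ 0.44  0.2   1.51  0.    1.43 -1.04]
[[-47.3, 7.6, 3.6, 0.025, 1], [-94.6, 15.2, 7.1, 0.05, 1], [-141.8, 22.8, 10.7, 0.075, 1], [-189.1, 30.4, 14.2, 0.1, 1], [-236.4, 38.1, 17.8, 0.125, 1], [-283.7, 45.7, 21.4, 0.15, 1], [-331.0, 53.3, 24.9, 0.175, 1], [-378.2, 60.9, 28.5, 0.2, 1]]
```

View pics/s4.png

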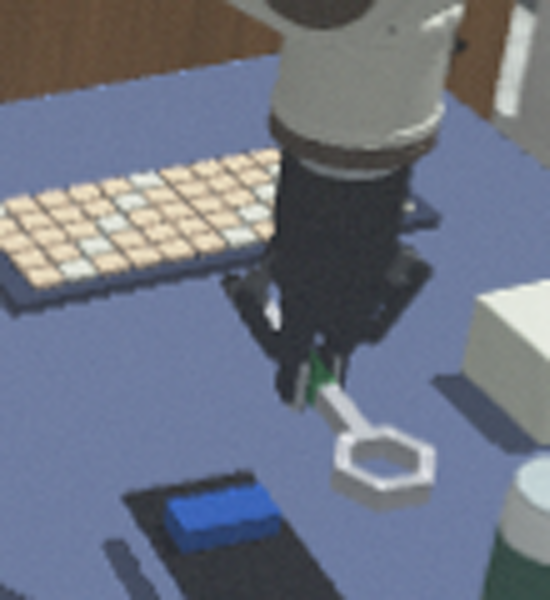

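Call:
servo_tool([
  [[-25, 4, 2, 0.01, 1], [-70, 11, 5, 0.035, 1], [-120, 19, 9, 0.06, 1], [-170, 27, 13, 0.09, 1], [-220, 35, 17, 0.115, 1], [-270, 43, 20, 0.14, 1], [-320, 51, 24, 0.17, 1], [-365, 58, 27, 0.19, 1], [-378, 61, 28, 0.2, 1], [-378, 61, 28, 0.2, 1]],
])

```text
clock: 8.2
position: [0.5179, -0.0668, 0.3108]
ee_rot: [0.803, 0.596, -0.0, -0.001]
force: [-0.8, -0.5, -3.3]
opening: 0.013
```

```bash
python3 - <<'E'
from h import *
st()
plan([[.5176,-.0667,.255,1.278]],1)
E
```

```text
t 8.2 p [ 0.5179 -0.0668  0.3108] yaw 1.2766 tilt [-0.0015  0.0007] F [-0.8 -0.5 -3.3] M [ 0.09  0.06 -0.01] open 0.013 q [-0.28  0.09  1.69  0.    1.36 -1.55]
[[0.0, -0.3, 55.8, -0.001, 1]]
```

Call:
servo_tool([
  [[0, 0, 20, 0, 1], [0, 0, 40, 0, 1], [0, 0, 55, 0, 1], [0, 0, 55, 0, 1], [0, 0, 55, 0, 1], [0, 0, 55, 0, 1]],
])

```text
clock: 8.95
position: [0.5181, -0.0663, 0.2575]
ee_rot: [0.803, 0.596, 0.0, 0.0]
force: [0.7, -1.2, -2.4]
opening: 0.013
```

```bash
python3 - <<'E'
from h import *
st()
for c in("top","scene"):
    im=np.mean([r.grab_frame(c).astype(float) for _ in range(3)],0).astype(np.uint8)
    cv2.imwrite(f"pics/hov_{c}.png",im)
    u=w2pix(c,[.6133,-.0956,.08])[0].astype(int); crop("",im,u[0]-50,u[1]-45,100,90,7,f"pics/hov_{c}c.png"); print(u)
E
```

```text
t 8.95 p [ 0.5181 -0.0663  0.2575] yaw 1.2781 tilt [ 0.0011 -0.0002] F [ 0.7 -1.2 -2.4] M [ 0.05 -0.   -0.01] open 0.013 q [-0.27  0.14  1.76  0.    1.24 -1.55]
[315 158]
[260 247]
```

View pics/hov_topc.png

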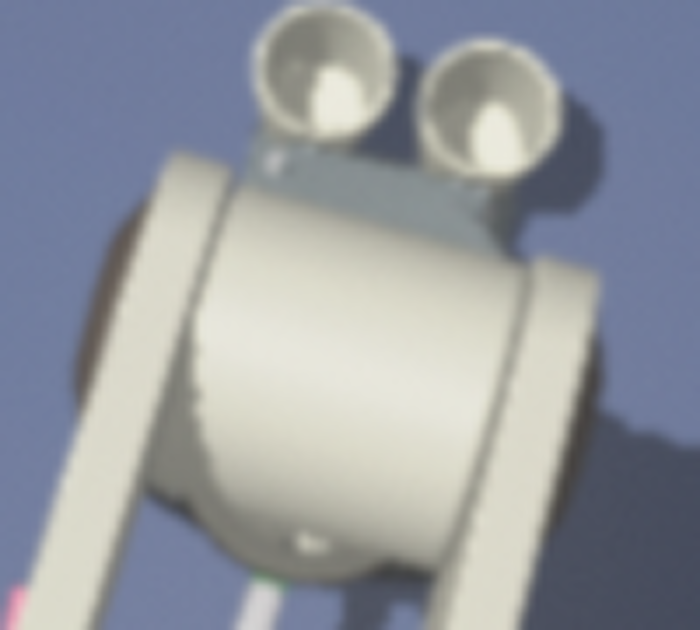

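View pics/hov_scenec.png

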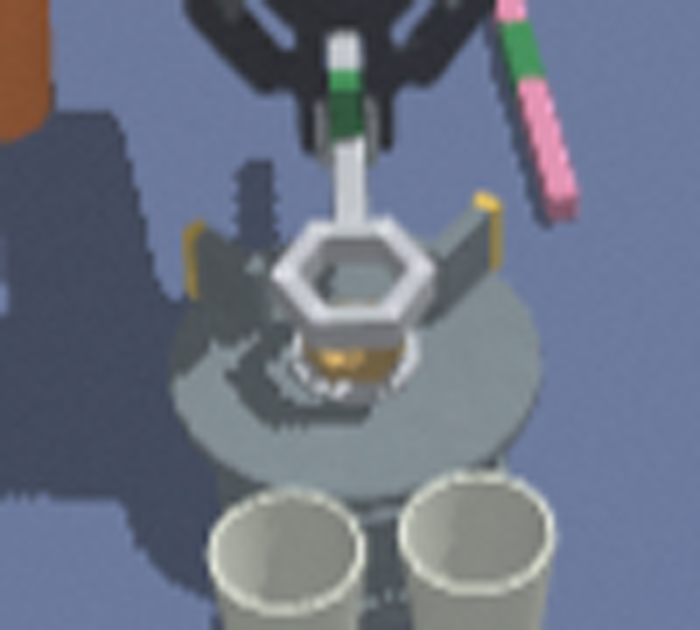

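```bash
cat > fit.py <<'E'
from h import *
from scipy.optimize import minimize
SS=8
def hexp(cx,cy,z,af,a0):  # a0 = flat normal direction
    R=af/np.sqrt(3); a=a0+np.pi/6+np.arange(6)*np.pi/3
    return np.c_[cx+R*np.cos(a),cy+R*np.sin(a),np.full(6,z)]
def poly(c,P,x0,y0,w,h):
    uv=w2pix(c,P); return (((uv-[x0,y0]+.5)*SS-.5)*16).round().astype(np.int32)
def nutmask(c,x,y,a,x0,y0,w,h):
    m=np.zeros((h*SS,w*SS),np.uint8)
    pts=np.r_[hexp(x,y,.074,.036,a),hexp(x,y,.064,.036,a)]
    uv=poly(c,pts,x0,y0,w,h); cv2.fillConvexPoly(m,cv2.convexHull(uv),255,shift=4)
    # dome: hemisphere-ish
    t=np.linspace(0,2*np.pi,24,endpoint=False); D=[]
    for e in np.linspace(0,np.pi/2,6): D.append(np.c_[x+.0145*np.cos(e)*np.cos(t),y+.0145*np.cos(e)*np.sin(t),.074+.010*np.sin(e)+0*t])
    cv2.fillConvexPoly(m,cv2.convexHull(poly(c,np.vstack(D),x0,y0,w,h)),255,shift=4)
    m=cv2.GaussianBlur(m.astype(np.float32)/255,(0,0),SS*.5)
    return cv2.resize(m,(w,h),interpolation=cv2.INTER_AREA)
def fitnut(c,im,x=.613,y=-.0955,dbg=False):
    u=w2pix(c,[x,y,.074])[0].round().astype(int); w=h=30; x0,y0=u[0]-15,u[1]-15
    I=im[y0:y0+h,x0:x0+w].astype(float); f=(I[...,2]-I[...,0])  # R-B
    best=None
    def cost(p):
        m=nutmask(c,p[0],p[1],p[2],x0,y0,w,h).ravel()
        A=np.c_[m,np.ones_like(m)]; s,res,_,_=np.linalg.lstsq(A,f.ravel(),rcond=None)
        return res[0]/f.size
    for a in np.arange(-.52,.52,.13):
        o=minimize(lambda q:cost([x+q[0]*1e-3,y+q[1]*1e-3,q[2]]),[0,0,a],method="Nelder-Mead",options=dict(initial_simplex=[[0,0,a],[2,0,a],[0,2,a],[0,0,a+.15]],maxiter=120))
        if best is None or o.fun<best[0]: best=(o.fun,x+o.x[0]*1e-3,y+o.x[1]*1e-3,(o.x[2]+np.pi/6)%(np.pi/3)-np.pi/6)
    return best
E
python3 - <<'E'
from fit import *
for c in("top","scene"):
    im=cv2.imread(f"pics/avg_{c}.png"); print(c,np.round(fitnut(c,im),4))
E
```

```text
top [23.4678  0.612  -0.0946 -0.2712]Traceback (most recent call last):
  File "<stdin>", line 3, in <module>
  File "fit.py", line 28, in fitnut
    o=minimize(lambda q:cost([x+q[0]*1e-3,y+q[1]*1e-3,q[2]]),[0,0,a],method="Nelder-Mead",options=dict(initial_simplex=[[0,0,a],[2,0,a],[0,2,a],[0,0,a+.15]],maxiter=120))
    res = _minimize_neldermead(fun, x0, args, callback, bounds=bounds,
                               **options)
    fsim[j] = func(sim[j])
              ~~~~^^^^^^^^
    fx = function(np.copy(x), *(wrapper_args + args))
  File "fit.py", line 28, in <lambda>
    o=minimize(lambda q:cost([x+q[0]*1e-3,y+q[1]*1e-3,q[2]]),[0,0,a],method="Nelder-Mead",options=dict(initial_simplex=[[0,0,a],[2,0,a],[0,2,a],[0,0,a+.15]],maxiter=120))
                        ~~~~^^^^^^^^^^^^^^^^^^^^^^^^^^^^^^^^
  File "fit.py", line 24, in cost
    m=nutmask(c,p[0],p[1],p[2],x0,y0,w,h).ravel()
      ~~~~~~~^^^^^^^^^^^^^^^^^^^^^^^^^^^^
  File "fit.py", line 12, in nutmask
    uv=poly(c,pts,x0,y0,w,h); cv2.fillConvexPoly(m,cv2.convexHull(uv),255,shift=4)
  File "fit.py", line 8, in poly
    uv=w2pix(c,P); return (((uv-[x0,y0]+.5)*SS-.5)*16).round().astype(np.int32)
  File "h.py", line 12, in w2pix
    M,k1,T=cal(c); Ti=np.linalg.inv(T)
           ~~~^^^
  File "h.py", line 4, in cal
    k=r.calibration(c); return k["mtx"],k["k1"],k["world_from_camera"]
ValueError: time passes only in moves, steps and waits
```

```bash
python3 - <<'E'
import re
s=open("h.py").read()
s=s.replace('''    k=r.calibration(c); return k["mtx"],k["k1"],k["world_from_camera"]''','''    if c not in CAL:
        import os
        if not os.path.exists(f"cal_{c}.npz"):
            k=r.calibration(c); np.savez(f"cal_{c}.npz",m=k["mtx"],k=k["k1"],T=k["world_from_camera"])
        z=np.load(f"cal_{c}.npz"); CAL[c]=(z["m"],float(z["k"]),z["T"])
    return CAL[c]''').replace("def cal(c)","CAL={}\ndef cal(c)")
open("h.py","w").write(s)
E
cat >> fit.py <<'E'
def ringmask(c,x,y,a,z,x0,y0,w,h):
    def pm(P):
        m=np.zeros((h*SS,w*SS),np.uint8); cv2.fillConvexPoly(m,cv2.convexHull(poly(c,P,x0,y0,w,h)),255,shift=4); return m
    t,b=z+.008,z-.008
    o=pm(np.r_[hexp(x,y,t,.057,a),hexp(x,y,b,.057,a)])
    hole=cv2.min(pm(hexp(x,y,t,.039,a)),pm(hexp(x,y,b,.039,a)))
    top=cv2.subtract(pm(hexp(x,y,t,.057,a)),pm(hexp(x,y,t,.039,a)))
    body=cv2.subtract(cv2.subtract(o,hole),top)
    f=lambda m:cv2.resize(cv2.GaussianBlur(m.astype(np.float32)/255,(0,0),SS*.5),(w,h),interpolation=cv2.INTER_AREA)
    return f(top),f(body)
def fitring(c,im,x,y,a0,z):
    u=w2pix(c,[x,y,z])[0].round().astype(int); w=h=34; x0,y0=u[0]-17,u[1]-17
    f=im[y0:y0+h,x0:x0+w].astype(float).sum(2)/3
    def cost(p):
        t,b=ringmask(c,p[0],p[1],p[2],z,x0,y0,w,h)
        A=np.c_[t.ravel(),b.ravel(),np.ones(t.size)]; s,res,_,_=np.linalg.lstsq(A,f.ravel(),rcond=None); return res[0]/f.size
    o=minimize(lambda q:cost([x+q[0]*1e-3,y+q[1]*1e-3,q[2]]),[0,0,a0],method="Nelder-Mead",options=dict(initial_simplex=[[-1,-1,a0],[2,0,a0],[0,2,a0],[0,0,a0+.1]],maxiter=150))
    return o.fun,x+o.x[0]*1e-3,y+o.x[1]*1e-3,o.x[2]
E
python3 - <<'E'
from fit import *
cal("top");cal("scene")
for c in("top","scene"):
    im=cv2.imread(f"pics/avg_{c}.png"); print(c,"nut",np.round(fitnut(c,im),4))
    print(" ring rest",np.round(fitring(c,im,.592,.3055,-.094,.033),4))
im=cv2.imread("pics/hov_scene.png")
for z in(.1025,.1005,.1045): print(np.round(fitring("scene",im,.6138,-.0952,-.293,z),4))
E
```

```text
top nut [23.4678  0.612  -0.0946 -0.2712]
 ring rest [ 8.344107e+02  5.913000e-01  3.091000e-01 -9.020000e-02]
scene nut [86.6584  0.6123 -0.0955 -0.3194]
 ring rest [ 9.63195e+02  5.93100e-01  3.06100e-01 -1.21000e-01]
[ 6.080741e+02  6.146000e-01 -9.520000e-02 -2.963000e-01]
[ 6.086736e+02  6.126000e-01 -9.480000e-02 -2.803000e-01]
[ 6.169161e+02  6.166000e-01 -9.590000e-02 -2.937000e-01]
```

```bash
python3 - <<'E'
from h import *
st()
plan([[.5163,-.0663,.238,1.276]],1)
E
```

```text
t 9.25 p [ 0.5179 -0.0664  0.2569] yaw 1.2779 tilt [0.0002 0.    ] F [-0.3  0.7 -3.8] M [ 0.04  0.06 -0.04] open 0.0131 q [-0.28  0.14  1.76  0.    1.24 -1.55]
[[-0.4, -1.6, 18.9, 0.002, 1]]
```

Call:
servo_tool([
  [[-0.4, -1.6, 6, 0, 1], [-0.4, -1.6, 12, 0, 1], [-0.4, -1.6, 18, 0, 1], [-0.4, -1.6, 18, 0, 1], [-0.4, -1.6, 18, 0, 1]],
])

```text
clock: 9.88
position: [0.5164, -0.0663, 0.2388]
ee_rot: [0.803, 0.596, 0.0, -0.0]
force: [-0.2, 1.0, -3.0]
opening: 0.0129
```

```bash
python3 - <<'E'
from h import *
st()
E
```

```text
t 9.88 p [ 0.5164 -0.0663  0.2388] yaw 1.278 tilt [0.0001 0.0001] F [-0.2  1.  -3. ] M [0.02 0.1  0.03] open 0.0129 q [-0.28  0.16  1.78  0.    1.2  -1.55]
```

Now gently down by 4 mm, which puts the ring's bottom about 1 mm past the hexagon's top face.

Call:
servo_tool([
  [[0, 0, 1, 0, 1], [0, 0, 2, 0, 1], [0, 0, 3, 0, 1], [0, 0, 4, 0, 1], [0, 0, 4, 0, 1]],
])

```text
clock: 10.5
position: [0.5163, -0.0663, 0.2346]
ee_rot: [0.803, 0.596, -0.0, -0.0]
force: [-0.1, 0.6, -3.3]
opening: 0.0127
```

```bash
python3 - <<'E'
from h import *
st()
E
```

```text
t 10.5 p [ 0.5163 -0.0663  0.2346] yaw 1.2779 tilt [-0.0002  0.0002] F [-0.1  0.6 -3.3] M [-0.02  0.02 -0.01] open 0.0127 q [-0.28  0.16  1.79  0.    1.2  -1.55]
```

Call:
servo_tool([
  [[0, 0, 0.7, 0, 1], [0, 0, 1.4, 0, 1], [0, 0, 2, 0, 1], [0, 0, 2, 0, 1]],
])

```text
clock: 11.0
position: [0.5163, -0.0663, 0.2326]
ee_rot: [0.803, 0.596, -0.0, -0.0]
force: [0.0, 0.0, -2.9]
opening: 0.0129
```

```bash
python3 - <<'E'
from h import *
st()
E
```

```text
t 11.0 p [ 0.5163 -0.0663  0.2326] yaw 1.278 tilt [-0.0002  0.0002] F [ 0.   0.  -2.9] M [ 0.01  0.07 -0.04] open 0.0129 q [-0.28  0.16  1.79  0.    1.19 -1.55]
```

It's 3 mm past the hexagon's top without contact, so the ring is over the nut. I'll go down to about 1 mm above the washer.

Call:
servo_tool([
  [[0, 0, 1, 0, 1], [0, 0, 2, 0, 1], [0, 0, 3, 0, 1], [0, 0, 4, 0, 1], [0, 0, 5, 0, 1], [0, 0, 5, 0, 1]],
])

```text
clock: 11.75
position: [0.5163, -0.0663, 0.2276]
ee_rot: [0.803, 0.596, -0.0, -0.0]
force: [-0.2, -0.5, -2.8]
opening: 0.0131
```

```bash
python3 - <<'E'
from h import *
st()
for c in("scene",):
    im=np.mean([r.grab_frame(c).astype(float) for _ in range(2)],0).astype(np.uint8)
    cv2.imwrite(f"pics/seat_{c}.png",im)
    crop("",im,210,200,100,90,7,f"pics/seat_c.png")
E
```

```text
t 11.75 p [ 0.5163 -0.0663  0.2276] yaw 1.278 tilt [-0.0002  0.0002] F [-0.2 -0.5 -2.8] M [-0.03  0.06  0.02] open 0.0131 q [-0.28  0.17  1.79  0.    1.18 -1.55]
```

View pics/seat_c.png

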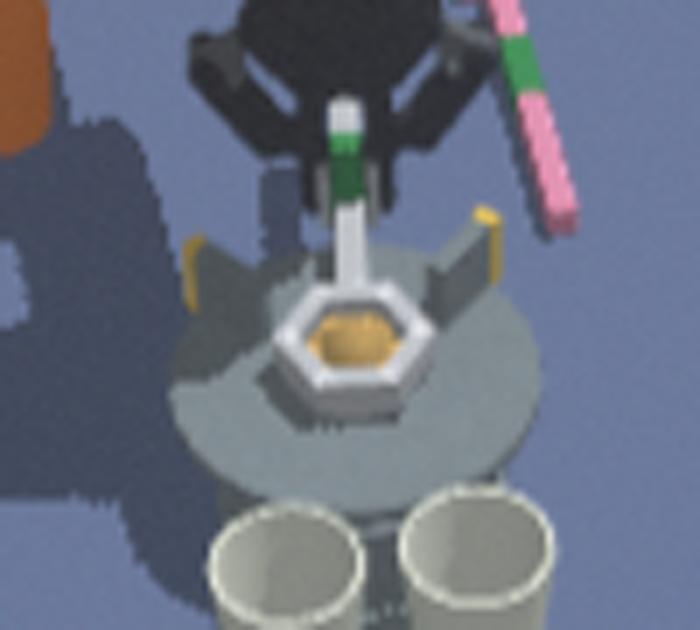

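```bash
cat >> h.py <<'E'
N=np.array([.6120,-.0952]); BY=-.225
def arc(psis,z,clo=1,L=.1):
    return plan([[N[0]-L*np.cos(a),N[1]-L*np.sin(a),z,a+np.pi/2] for a in psis],clo)
E
python3 - <<'E'
from h import *
arc(-.293-np.arange(1,13)*.05,.2273)
E
```

```text
[[5.0, 0.1, 0.4, 0.05, 1], [10.0, 0.5, 0.4, 0.1, 1], [14.9, 1.1, 0.4, 0.15, 1], [19.8, 2.0, 0.4, 0.2, 1], [24.7, 3.1, 0.4, 0.25, 1], [29.5, 4.5, 0.4, 0.3, 1], [34.3, 6.1, 0.4, 0.35, 1], [38.9, 7.9, 0.4, 0.4, 1], [43.5, 9.9, 0.4, 0.45, 1], [47.9, 12.2, 0.4, 0.5, 1], [52.2, 14.7, 0.4, 0.55, 1], [56.4, 17.5, 0.4, 0.6, 1]]
```

Call:
servo_tool([
  [[5, 0.1, 0.4, 0.05, 1], [10, 0.5, 0.4, 0.1, 1], [14.9, 1.1, 0.4, 0.15, 1], [19.8, 2, 0.4, 0.2, 1], [22.3, 2.5, 0.4, 0.225, 1], [24.7, 3.1, 0.4, 0.25, 1], [24.7, 3.1, 0.4, 0.25, 1]],
])

```text
clock: 12.72
position: [0.5266, -0.0438, 0.2275]
ee_rot: [0.871, 0.492, 0.0, 0.001]
force: [1.4, -5.5, -4.2]
opening: 0.0133
```

```bash
python3 - <<'E'
from h import *
st(); p,R,y=pose()
a=y-np.pi/2; print("psi",a,"pivot err",(p[:2]+.1*np.array([np.cos(a),np.sin(a)])-N)*1000)
arc(-.543-np.arange(1,9)*.05,.2273)
E
```

```text
t 12.72 p [ 0.5266 -0.0438  0.2275] yaw 1.0279 tilt [ 0.0006 -0.0009] F [ 1.4 -5.5 -4.2] M [-0.85 -0.12 -0.07] open 0.0133 q [-0.23  0.18  1.77 -0.    1.18 -1.26]
psi -0.5429437178551293 pivot err [ 0.2102488  -0.28989072]
[[5.1, -0.2, 0.2, 0.05, 1], [10.1, 0.2, 0.2, 0.1, 1], [15.1, 0.8, 0.2, 0.15, 1], [20.0, 1.7, 0.2, 0.2, 1], [24.9, 2.8, 0.2, 0.25, 1], [29.7, 4.1, 0.2, 0.3, 1], [34.4, 5.7, 0.2, 0.35, 1], [39.1, 7.6, 0.2, 0.4, 1]]
```

Call:
servo_tool([
  [[5.1, 0, 0, 0.05, 1], [10.1, 0.4, 0, 0.1, 1], [15.1, 1, 0, 0.15, 1], [20, 1.9, 0, 0.2, 1], [24.9, 3, 0, 0.25, 1], [29.7, 4.3, 0, 0.3, 1], [33.5, 5.6, 0, 0.34, 1], [33.5, 5.6, 0, 0.34, 1]],
])

```text
clock: 13.72
position: [0.5488, -0.0182, 0.2275]
ee_rot: [0.941, 0.337, 0.0, 0.001]
force: [1.5, -7.6, -3.3]
opening: 0.013
```

```bash
cat >> h.py <<'E'
def piv():
    st(); p,R,y=pose(); a=y-np.pi/2; print("psi",a.round(4),"phi",(a-BY).round(4),"piv err mm",((p[:2]+.1*np.array([np.cos(a),np.sin(a)])-N)*1000).round(2))
E
python3 - <<'E'
from h import *
piv()
im=np.mean([r.grab_frame("scene").astype(float) for _ in range(2)],0).astype(np.uint8)
crop("",im,210,200,100,90,7,f"pics/st1.png")
E
```

```text
t 13.72 p [ 0.5488 -0.0182  0.2275] yaw 0.6875 tilt [ 0.0006 -0.0012] F [ 1.5 -7.6 -3.3] M [-1.21 -0.2  -0.15] open 0.013 q [-0.17  0.22  1.73 -0.    1.19 -0.86]
psi -0.8833 phi -0.6583 piv err mm [ 0.22 -0.29]
```

View pics/st1.png

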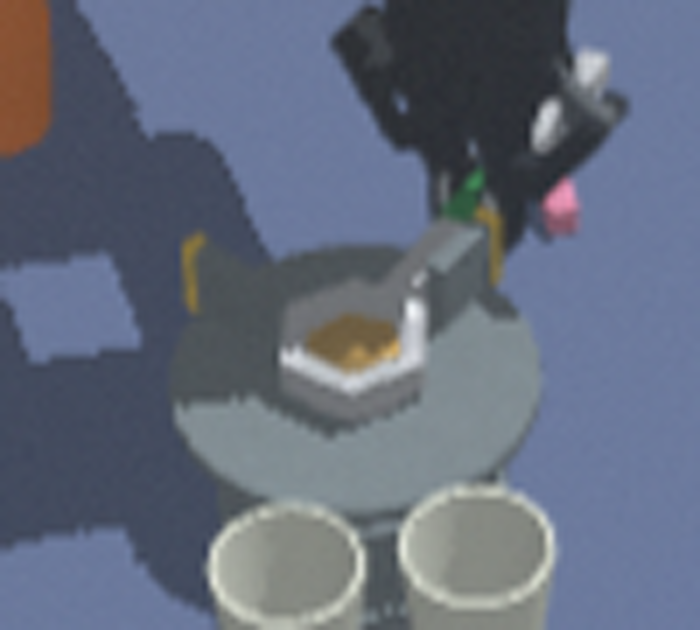

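```bash
sed -i 's/^N=np.array.*/N=np.array([.6122,-.0955]); BY=-.225/' h.py; python3 - <<'E'
from h import *
arc([-.80,-.713],.2275)
E
```

```text
[[-8.3, 0.3, -0.0, -0.083, 1], [-16.9, 1.4, -0.0, -0.17, 1]]
```

Call:
servo_tool([
  [[-8.3, 0.3, 0, -0.083, 1], [-16.9, 1.4, 0, -0.17, 1], [-16.9, 1.4, 0, -0.17, 1], [-16.9, 1.4, 0, -0.17, 1]],
])

```text
clock: 14.32
position: [0.5365, -0.0294, 0.2274]
ee_rot: [0.91, 0.415, 0.0, -0.0]
force: [0.7, -0.5, -3.1]
opening: 0.0131
```

```bash
python3 - <<'E'
from h import *
piv()
im=np.mean([r.grab_frame("scene").astype(float) for _ in range(2)],0).astype(np.uint8)
crop("",im,210,200,100,90,7,f"pics/st2.png")
E
```

```text
t 14.32 p [ 0.5365 -0.0294  0.2274] yaw 0.856 tilt [0.0002 0.0002] F [ 0.7 -0.5 -3.1] M [ 0.04 -0.02  0.03] open 0.0131 q [-0.2   0.2   1.75  0.    1.19 -1.05]
psi -0.7148 phi -0.4898 piv err mm [-0.21  0.55]
```

View pics/st2.png

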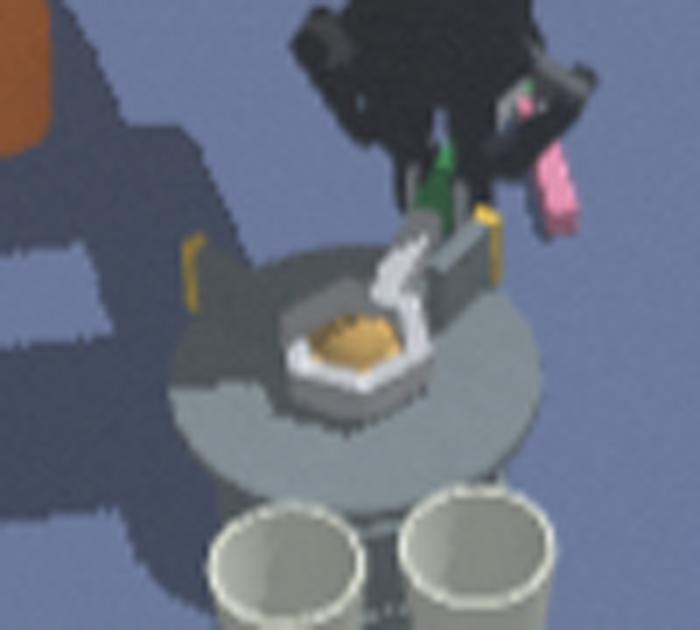

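Call:
servo_tool([
  [[0, 0, -3, 0, 1], [0, 0, -6, 0, 1], [0, 0, -10, 0, 1], [0, 0, -14, 0, 1], [0, 0, -14, 0, 1], [0, 0, -14, 0, 1]],
])

```text
clock: 15.18
position: [0.5363, -0.0295, 0.2412]
ee_rot: [0.909, 0.416, -0.0, -0.0]
force: [0.7, 0.2, -3.5]
opening: 0.0133
```

```bash
python3 - <<'E'
from h import *
piv()
arc(np.r_[np.linspace(-.713,.334,9)[1:],.334],.2415)
E
```

```text
t 15.18 p [ 0.5363 -0.0295  0.2412] yaw 0.858 tilt [-0.0001  0.0001] F [ 0.7  0.2 -3.5] M [0.04 0.   0.05] open 0.0133 q [-0.2   0.18  1.74  0.    1.22 -1.06]
psi -0.7128 phi -0.4878 piv err mm [-0.26  0.56]
[[-13.3, 1.4, -0.3, -0.131, 1], [-26.1, 4.0, -0.3, -0.262, 1], [-38.5, 8.2, -0.3, -0.392, 1], [-50.2, 13.9, -0.3, -0.523, 1], [-61.1, 21.2, -0.3, -0.654, 1], [-70.9, 29.8, -0.3, -0.785, 1], [-79.6, 39.7, -0.3, -0.916, 1], [-86.8, 50.5, -0.3, -1.047, 1], [-86.8, 50.5, -0.3, -1.047, 1]]
```

Call:
servo_tool([
  [[-13.3, 1.4, 0, -0.131, 1], [-26.1, 4, 0, -0.262, 1], [-38.5, 8.2, 0, -0.392, 1], [-50.2, 13.9, 0, -0.523, 1], [-61.1, 21.2, 0, -0.654, 1], [-70.9, 29.8, 0, -0.785, 1], [-79.6, 39.7, 0, -0.916, 1], [-86.8, 50.5, 0, -1.047, 1], [-86.8, 50.5, 0, -1.047, 1], [-86.8, 50.5, 0, -1.047, 1]],
])

```text
clock: 16.42
position: [0.5176, -0.1279, 0.2411]
ee_rot: [0.581, 0.814, 0.0, -0.0]
force: [-0.2, 0.3, -4.0]
opening: 0.0128
```

```bash
python3 - <<'E'
from h import *
piv()
arc([.334],.2360)
im=np.mean([r.grab_frame("scene").astype(float) for _ in range(2)],0).astype(np.uint8)
crop("",im,210,200,100,90,7,f"pics/st3.png")
E
```

```text
t 16.43 p [ 0.5176 -0.1279  0.2411] yaw 1.9019 tilt [-0.0004  0.0004] F [-0.2  0.3 -4. ] M [-0.    0.08  0.  ] open 0.0128 q [-0.39  0.18  1.75  0.    1.21 -2.29]
psi 0.3311 phi 0.5561 piv err mm [-0.02  0.13]
[[-0.4, -0.0, 5.1, -0.003, 1]]
```

View pics/st3.png

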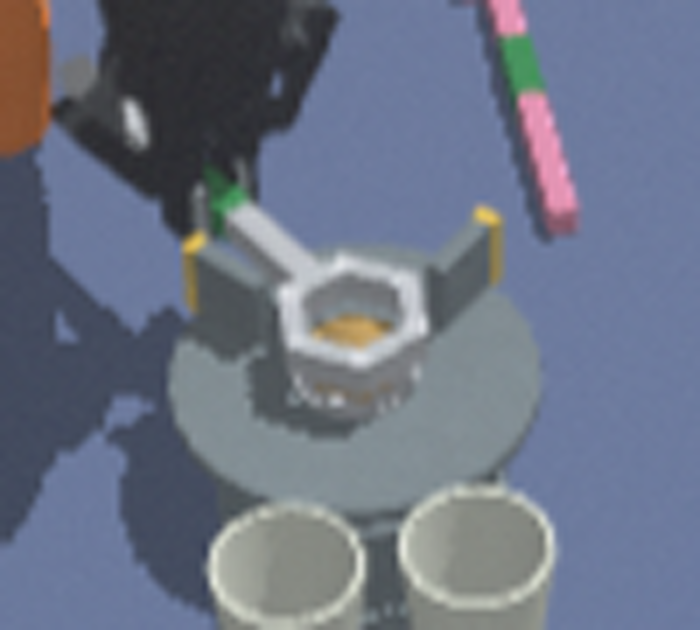

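Call:
servo_tool([
  [[0, 0, 1.5, 0, 1], [0, 0, 3, 0, 1], [0, 0, 4.5, 0, 1], [0, 0, 5.5, 0, 1], [0, 0, 6.5, 0, 1], [0, 0, 6.5, 0, 1]],
])

```text
clock: 17.27
position: [0.5177, -0.1283, 0.2347]
ee_rot: [0.58, 0.815, 0.0, -0.0]
force: [-0.2, 0.2, -3.4]
opening: 0.0131
```

```bash
python3 - <<'E'
from h import *
piv()
E
```

```text
t 17.27 p [ 0.5177 -0.1283  0.2347] yaw 1.9049 tilt [-0.0001  0.0001] F [-0.2  0.2 -3.4] M [-0.08  0.05 -0.03] open 0.0131 q [-0.39  0.18  1.76  0.    1.2  -2.29]
psi 0.3341 phi 0.5591 piv err mm [0.01 0.04]
```

Call:
servo_tool([
  [[0, 0, 0.7, 0, 1], [0, 0, 1.4, 0, 1], [0, 0, 2, 0, 1], [0, 0, 2, 0, 1]],
])

```text
clock: 17.77
position: [0.5177, -0.1282, 0.2327]
ee_rot: [0.58, 0.815, 0.0, -0.0]
force: [-0.5, 0.1, -3.3]
opening: 0.0127
```

```bash
python3 - <<'E'
from h import *
piv()
E
```

```text
t 17.77 p [ 0.5177 -0.1282  0.2327] yaw 1.905 tilt [-0.0001  0.0002] F [-0.5  0.1 -3.3] M [ 0.05  0.06 -0.  ] open 0.0127 q [-0.39  0.19  1.76  0.    1.2  -2.29]
psi 0.3342 phi 0.5592 piv err mm [0.01 0.07]
```

No contact, so the ring is over the hex. I'll seat it.

Call:
servo_tool([
  [[0, 0, 1, 0, 1], [0, 0, 2, 0, 1], [0, 0, 3, 0, 1], [0, 0, 4, 0, 1], [0, 0, 5, 0, 1], [0, 0, 5.2, 0, 1], [0, 0, 5.2, 0, 1]],
])

```text
clock: 18.65
position: [0.5178, -0.1282, 0.2276]
ee_rot: [0.58, 0.815, 0.0, -0.0]
force: [0.2, -0.4, -3.4]
opening: 0.0122
```

```bash
python3 - <<'E'
from h import *
piv()
arc(.334-np.arange(1,11)*.06,.2275)
E
```

```text
t 18.65 p [ 0.5178 -0.1282  0.2276] yaw 1.905 tilt [0.     0.0001] F [ 0.2 -0.4 -3.4] M [-0.09  0.04  0.02] open 0.0122 q [-0.39  0.19  1.76  0.    1.19 -2.29]
psi 0.3342 phi 0.5592 piv err mm [0.04 0.07]
[[6.0, 0.1, 0.1, 0.06, 1], [11.9, 0.7, 0.1, 0.12, 1], [17.9, 1.6, 0.1, 0.18, 1], [23.7, 2.8, 0.1, 0.24, 1], [29.5, 4.4, 0.1, 0.3, 1], [35.2, 6.4, 0.1, 0.36, 1], [40.7, 8.6, 0.1, 0.42, 1], [46.1, 11.3, 0.1, 0.48, 1], [51.4, 14.2, 0.1, 0.54, 1], [56.4, 17.4, 0.1, 0.6, 1]]
```

Call:
servo_tool([
  [[6, 0.1, 0, 0.06, 1], [11.9, 0.7, 0, 0.12, 1], [17.9, 1.6, 0, 0.18, 1], [23.7, 2.8, 0, 0.24, 1], [29.5, 4.4, 0, 0.3, 1], [35.2, 6.4, 0, 0.36, 1], [40.7, 8.6, 0, 0.42, 1], [46.1, 11.3, 0, 0.48, 1], [51.4, 14.2, 0, 0.54, 1], [51.4, 14.2, 0, 0.54, 1]],
])

```text
clock: 19.9
position: [0.5144, -0.075, 0.2277]
ee_rot: [0.776, 0.631, -0.0, 0.0]
force: [0.6, -3.2, -4.2]
opening: 0.013
```

```bash
python3 - <<'E'
from h import *
piv()
arc(-.206-np.arange(1,9)*.06,.2275)
E
```

```text
t 19.9 p [ 0.5144 -0.075   0.2277] yaw 1.3656 tilt [ 0.0002 -0.0003] F [ 0.6 -3.2 -4.2] M [-0.4  -0.03 -0.07] open 0.013 q [-0.29  0.17  1.79 -0.    1.18 -1.66]
psi -0.2052 phi 0.0198 piv err mm [0.09 0.15]
[[5.9, 0.1, 0.2, 0.061, 1], [11.9, 0.7, 0.2, 0.121, 1], [17.8, 1.6, 0.2, 0.181, 1], [23.7, 2.8, 0.2, 0.241, 1], [29.5, 4.4, 0.2, 0.301, 1], [35.1, 6.4, 0.2, 0.361, 1], [40.7, 8.7, 0.2, 0.421, 1], [46.1, 11.3, 0.2, 0.481, 1]]
```

Call:
servo_tool([
  [[5.9, 0.1, 0.2, 0.06, 1], [11.9, 0.7, 0.2, 0.12, 1], [17.8, 1.6, 0.2, 0.18, 1], [23.7, 2.8, 0.2, 0.24, 1], [29.5, 4.4, 0.2, 0.3, 1], [35.1, 6.4, 0.2, 0.36, 1]],
])

```text
clock: 20.65
position: [0.5278, -0.0422, 0.2275]
ee_rot: [0.876, 0.482, -0.0, 0.0]
force: [0.4, -3.2, -3.0]
opening: 0.0129
```

Call:
servo_tool([
  [[5.9, 0.1, 0, 0.06, 1], [11.9, 0.7, 0, 0.12, 1], [17.8, 1.6, 0, 0.18, 1], [21.7, 2.4, 0, 0.22, 1], [24.7, 3, 0, 0.25, 1], [29.5, 4.4, 0, 0.3, 1], [31.5, 5.1, 0, 0.32, 1], [31.5, 5.1, 0, 0.32, 1]],
])

```text
clock: 21.65
position: [0.549, -0.0184, 0.2274]
ee_rot: [0.942, 0.336, -0.0, 0.0]
force: [-1.2, -4.9, -2.1]
opening: 0.0129
```

```bash
python3 - <<'E'
from h import *
piv()
arc([-.80,-.716],.2275)
E
```

```text
t 21.65 p [ 0.549  -0.0184  0.2274] yaw 0.6859 tilt [-0.0002 -0.0003] F [-1.2 -4.9 -2.1] M [-0.8   0.2  -0.04] open 0.0129 q [-0.17  0.22  1.73 -0.    1.19 -0.86]
psi -0.8849 phi -0.6599 piv err mm [ 0.1  -0.24]
[[-8.4, 0.1, -0.1, -0.085, 1], [-16.7, 1.2, -0.1, -0.169, 1]]
```

Stroke 2 ended cleanly at φ = −0.66 with normal turning force. Next: back off, lift and reseat.

Call:
servo_tool([
  [[-8.4, 0.1, 0, -0.085, 1], [-16.7, 1.2, 0, -0.169, 1], [-16.7, 1.2, 0, -0.169, 1], [-16.7, 1.2, -3, -0.169, 1], [-16.7, 1.2, -6, -0.169, 1], [-16.7, 1.2, -10, -0.169, 1], [-16.7, 1.2, -14, -0.169, 1], [-16.7, 1.2, -14, -0.169, 1], [-16.7, 1.2, -14, -0.169, 1]],
])

```text
clock: 22.78
position: [0.5367, -0.0296, 0.2413]
ee_rot: [0.91, 0.414, -0.0, -0.0]
force: [-1.0, -0.2, -4.1]
opening: 0.0129
```

```bash
python3 - <<'E'
from h import *
piv()
arc(np.r_[np.linspace(-.713,.334,9)[1:],.334],.2415)
E
```

```text
t 22.77 p [ 0.5367 -0.0296  0.2413] yaw 0.8539 tilt [-0.0001  0.0001] F [-1.  -0.2 -4.1] M [ 0.09  0.07 -0.03] open 0.0129 q [-0.2   0.19  1.74  0.    1.22 -1.05]
psi -0.7169 phi -0.4919 piv err mm [-0.07  0.21]
[[-13.5, 1.1, -0.2, -0.135, 1], [-26.4, 3.7, -0.2, -0.266, 1], [-38.7, 8.0, -0.2, -0.397, 1], [-50.4, 13.8, -0.2, -0.527, 1], [-61.3, 21.1, -0.2, -0.658, 1], [-71.1, 29.7, -0.2, -0.789, 1], [-79.7, 39.6, -0.2, -0.92, 1], [-86.9, 50.5, -0.2, -1.051, 1], [-86.9, 50.5, -0.2, -1.051, 1]]
```

Call:
servo_tool([
  [[-13.5, 1.1, 0, -0.135, 1], [-26.4, 3.7, 0, -0.266, 1], [-38.7, 8, 0, -0.397, 1], [-50.4, 13.8, 0, -0.527, 1], [-61.3, 21.1, 0, -0.658, 1], [-71.1, 29.7, 0, -0.789, 1], [-79.7, 39.6, 0, -0.92, 1], [-86.9, 50.5, 0, -1.05, 1], [-86.9, 50.5, 0, -1.05, 1], [-86.9, 50.5, 0, -1.05, 1]],
])

```text
clock: 24.02
position: [0.5176, -0.1279, 0.2413]
ee_rot: [0.581, 0.814, 0.0, -0.0]
force: [-0.1, 0.2, -3.3]
opening: 0.0132
```

Call:
servo_tool([
  [[0, 0, 1.5, 0, 1], [0, 0, 3, 0, 1], [0, 0, 4.5, 0, 1], [0, 0, 5.5, 0, 1], [0, 0, 6.5, 0, 1], [0, 0, 6.5, 0, 1]],
])

```text
clock: 24.78
position: [0.5177, -0.1283, 0.2348]
ee_rot: [0.58, 0.815, 0.0, -0.0]
force: [-0.8, -0.2, -3.6]
opening: 0.0133
```

```bash
python3 - <<'E'
from h import *
piv()
E
```

```text
t 24.77 p [ 0.5177 -0.1283  0.2348] yaw 1.9039 tilt [-0.0002  0.0002] F [-0.8 -0.2 -3.6] M [ 0.    0.05 -0.  ] open 0.0133 q [-0.39  0.18  1.76  0.    1.2  -2.29]
psi 0.3331 phi 0.5581 piv err mm [ 0.04 -0.1 ]
```

Call:
servo_tool([
  [[0, 0, 0.7, 0, 1], [0, 0, 1.4, 0, 1], [0, 0, 2, 0, 1], [0, 0, 2, 0, 1]],
])

```text
clock: 25.28
position: [0.5177, -0.1283, 0.2328]
ee_rot: [0.58, 0.815, 0.0, -0.0]
force: [-0.2, -1.3, -3.6]
opening: 0.0128
```

Call:
servo_tool([
  [[0, 0, 1, 0, 1], [0, 0, 2, 0, 1], [0, 0, 3, 0, 1], [0, 0, 4, 0, 1], [0, 0, 5, 0, 1], [0, 0, 5.2, 0, 1], [0, 0, 5.2, 0, 1]],
])

```text
clock: 26.15
position: [0.5178, -0.1283, 0.2277]
ee_rot: [0.58, 0.815, 0.0, -0.0]
force: [0.0, 0.5, -4.3]
opening: 0.0131
```

```bash
python3 - <<'E'
from h import *
piv()
arc(.334-np.arange(1,11)*.03,.2275)
E
```

```text
t 26.15 p [ 0.5178 -0.1283  0.2277] yaw 1.904 tilt [-0.      0.0001] F [ 0.   0.5 -4.3] M [ 0.    0.11 -0.01] open 0.0131 q [-0.39  0.19  1.76  0.    1.19 -2.29]
psi 0.3332 phi 0.5582 piv err mm [ 0.06 -0.1 ]
[[3.0, 0.0, 0.2, 0.029, 1], [6.0, 0.2, 0.2, 0.059, 1], [9.0, 0.4, 0.2, 0.089, 1], [12.0, 0.7, 0.2, 0.119, 1], [15.0, 1.1, 0.2, 0.149, 1], [17.9, 1.6, 0.2, 0.179, 1], [20.9, 2.2, 0.2, 0.209, 1], [23.8, 2.8, 0.2, 0.239, 1], [26.7, 3.6, 0.2, 0.269, 1], [29.6, 4.4, 0.2, 0.299, 1]]
```

Call:
servo_tool([
  [[3, 0, 0.2, 0.03, 1], [6, 0.2, 0.2, 0.06, 1], [9, 0.4, 0.2, 0.09, 1], [12, 0.7, 0.2, 0.12, 1], [15, 1.1, 0.2, 0.15, 1], [16.5, 1.35, 0.2, 0.165, 1], [16.5, 1.35, 0.2, 0.165, 1]],
])

```text
clock: 27.02
position: [0.5137, -0.1122, 0.2276]
ee_rot: [0.645, 0.764, 0.0, 0.0]
force: [1.3, -1.3, -3.4]
opening: 0.0131
```

Call:
servo_tool([
  [[1.2, 0, 0, 0.012, 1], [1.2, 0, 0, 0.012, 1]],
])

```text
clock: 27.28
position: [0.5135, -0.1111, 0.2276]
ee_rot: [0.65, 0.76, 0.0, 0.0]
force: [1.9, -2.7, -3.5]
opening: 0.0129
```

```bash
python3 - <<'E'
from h import *
piv()
E
```

```text
t 27.27 p [ 0.5135 -0.1111  0.2276] yaw 1.7268 tilt [ 0.0002 -0.0001] F [ 1.9 -2.7 -3.5] M [-0.47 -0.2   0.13] open 0.0129 q [-0.36  0.18  1.78 -0.    1.18 -2.09]
psi 0.156 phi 0.381 piv err mm [ 0.08 -0.09]
```

Call:
servo_tool([
  [[1.2, 0, 0, 0.012, 1], [1.2, 0, 0, 0.012, 1]],
])

```text
clock: 27.52
position: [0.5133, -0.1099, 0.2276]
ee_rot: [0.654, 0.756, 0.0, 0.0]
force: [2.8, -3.4, -2.7]
opening: 0.013
```

Call:
servo_tool([
  [[1.2, 0, 0, 0.012, 1], [1.2, 0, 0, 0.012, 1]],
])

```text
clock: 27.78
position: [0.5131, -0.1087, 0.2276]
ee_rot: [0.659, 0.752, 0.0, 0.0]
force: [3.1, -2.4, -3.6]
opening: 0.013
```

Call:
servo_tool([
  [[1.2, 0, 0, 0.012, 1], [1.2, 0, 0, 0.012, 1]],
])

```text
clock: 28.02
position: [0.5129, -0.1075, 0.2275]
ee_rot: [0.663, 0.748, 0.0, 0.0]
force: [3.5, -3.6, -2.8]
opening: 0.0128
```

```bash
python3 - <<'E'
from h import *
piv()
E
```

```text
t 28.02 p [ 0.5129 -0.1075  0.2275] yaw 1.6907 tilt [0.0001 0.0001] F [ 3.5 -3.6 -2.8] M [-0.54 -0.44  0.04] open 0.0128 q [-0.35  0.17  1.78  0.    1.18 -2.04]
psi 0.1199 phi 0.3449 piv err mm [0.01 0.01]
```

Call:
servo_tool([
  [[1.2, 0, 0, 0.012, 1], [1.2, 0, 0, 0.012, 1]],
])

```text
clock: 28.28
position: [0.5128, -0.1063, 0.2276]
ee_rot: [0.668, 0.744, 0.0, 0.0]
force: [3.1, -3.6, -4.0]
opening: 0.0128
```

Call:
servo_tool([
  [[1.3, 0, 0, 0.013, 1], [1.3, 0, 0, 0.013, 1]],
])

```text
clock: 28.52
position: [0.5127, -0.105, 0.2275]
ee_rot: [0.673, 0.74, 0.0, 0.0]
force: [4.7, -3.3, -4.1]
opening: 0.0131
```

Call:
servo_tool([
  [[1.3, 0, 0, 0.013, 1], [1.3, 0, 0, 0.013, 1]],
])

```text
clock: 28.78
position: [0.5126, -0.1037, 0.2275]
ee_rot: [0.677, 0.736, 0.0, 0.0]
force: [4.2, -2.8, -4.3]
opening: 0.0131
```

Call:
servo_tool([
  [[1.3, 0.1, 0, 0.013, 1], [1.3, 0.1, 0, 0.013, 1]],
])

```text
clock: 29.02
position: [0.5125, -0.1024, 0.2275]
ee_rot: [0.682, 0.731, 0.0, -0.0]
force: [2.8, -4.5, -3.8]
opening: 0.0132
```

Call:
servo_tool([
  [[1.3, 0.1, 0, 0.013, 1], [1.3, 0.1, 0, 0.013, 1]],
])

```text
clock: 29.28
position: [0.5124, -0.1011, 0.2275]
ee_rot: [0.687, 0.727, -0.0, -0.0]
force: [2.6, -3.3, -3.2]
opening: 0.0133
```

Call:
servo_tool([
  [[1.3, 0.1, 0, 0.013, 1], [1.3, 0.1, 0, 0.013, 1]],
])

```text
clock: 29.52
position: [0.5124, -0.0998, 0.2275]
ee_rot: [0.692, 0.722, -0.0, -0.0]
force: [0.5, -3.8, -3.4]
opening: 0.0132
```

Call:
servo_tool([
  [[1.3, 0, 0, 0.013, 1], [1.3, 0, 0, 0.013, 1]],
])

```text
clock: 29.78
position: [0.5124, -0.0984, 0.2275]
ee_rot: [0.696, 0.718, -0.0, -0.0]
force: [-1.5, -4.2, -2.7]
opening: 0.0131
```

Call:
servo_tool([
  [[1.3, 0, 0, 0.013, 1], [1.3, 0, 0, 0.013, 1]],
])

```text
clock: 30.02
position: [0.5124, -0.0971, 0.2275]
ee_rot: [0.701, 0.713, -0.0, -0.0]
force: [-0.3, -4.4, -2.9]
opening: 0.013
```

Call:
servo_tool([
  [[1.3, 0, 0, 0.013, 1], [1.3, 0, 0, 0.013, 1]],
])

```text
clock: 30.28
position: [0.5124, -0.0959, 0.2275]
ee_rot: [0.706, 0.708, -0.0, -0.0]
force: [-0.5, -4.8, -3.9]
opening: 0.0128
```

Call:
servo_tool([
  [[1.3, 0, 0, 0.013, 1], [1.3, 0, 0, 0.013, 1]],
])

```text
clock: 30.52
position: [0.5124, -0.0946, 0.2275]
ee_rot: [0.71, 0.704, 0.0, -0.0]
force: [-1.2, -4.1, -3.3]
opening: 0.0131
```

Call:
servo_tool([
  [[1.3, 0, 0, 0.013, 1], [1.3, 0, 0, 0.013, 1]],
])

```text
clock: 30.78
position: [0.5124, -0.0933, 0.2275]
ee_rot: [0.715, 0.699, -0.0, -0.0]
force: [-1.9, -3.6, -2.7]
opening: 0.0131
```

Call:
servo_tool([
  [[1.3, 0, 0, 0.013, 1], [1.3, 0, 0, 0.013, 1]],
])

```text
clock: 31.02
position: [0.5124, -0.092, 0.2275]
ee_rot: [0.719, 0.695, -0.0, -0.0]
force: [-1.7, -4.5, -2.4]
opening: 0.013
```

```bash
python3 - <<'E'
from h import *
piv()
E
```

```text
t 31.02 p [ 0.5124 -0.092   0.2275] yaw 1.5357 tilt [-0.0001  0.0001] F [-1.7 -4.5 -2.4] M [-0.7   0.34 -0.09] open 0.013 q [-0.33  0.17  1.79  0.    1.18 -1.86]
psi -0.0351 phi 0.1899 piv err mm [0.16 0.04]
```

Call:
servo_tool([
  [[1.3, 0, 0, 0.013, 1], [1.3, 0, 0, 0.013, 1]],
])

```text
clock: 31.28
position: [0.5125, -0.0907, 0.2275]
ee_rot: [0.724, 0.69, 0.0, -0.0]
force: [-2.5, -3.8, -2.8]
opening: 0.0129
```

Call:
servo_tool([
  [[1.3, 0, 0, 0.013, 1], [1.3, 0, 0, 0.013, 1]],
])

```text
clock: 31.52
position: [0.5126, -0.0894, 0.2275]
ee_rot: [0.728, 0.685, 0.0, -0.0]
force: [-0.9, -4.1, -3.2]
opening: 0.0131
```

Call:
servo_tool([
  [[1.3, 0, 0, 0.013, 1], [1.3, 0, 0, 0.013, 1]],
])

```text
clock: 31.78
position: [0.5126, -0.0881, 0.2275]
ee_rot: [0.733, 0.68, 0.0, -0.0]
force: [-2.4, -4.4, -4.5]
opening: 0.0128
```

Call:
servo_tool([
  [[1.3, 0, 0, 0.013, 1], [1.3, 0, 0, 0.013, 1]],
])

```text
clock: 32.02
position: [0.5127, -0.0868, 0.2275]
ee_rot: [0.737, 0.676, 0.0, -0.0]
force: [-2.0, -3.3, -2.5]
opening: 0.0129
```

Call:
servo_tool([
  [[1.3, 0, 0, 0.013, 1], [1.3, 0, 0, 0.013, 1]],
])

```text
clock: 32.28
position: [0.5129, -0.0855, 0.2275]
ee_rot: [0.742, 0.671, 0.0, 0.0]
force: [-2.2, -5.0, -4.0]
opening: 0.013
```

Call:
servo_tool([
  [[1.3, 0, 0, 0.013, 1], [1.3, 0, 0, 0.013, 1]],
])

```text
clock: 32.52
position: [0.513, -0.0843, 0.2275]
ee_rot: [0.746, 0.666, -0.0, 0.0]
force: [-1.7, -6.2, -3.7]
opening: 0.0131
```

Force is rising (6.2 N), so I'm switching to smaller steps.

Call:
servo_tool([
  [[0.6, 0, 0, 0.006, 1], [0.6, 0, 0, 0.006, 1]],
])

```text
clock: 32.78
position: [0.513, -0.0837, 0.2275]
ee_rot: [0.748, 0.664, -0.0, 0.0]
force: [-1.6, -6.9, -4.0]
opening: 0.013
```

```bash
python3 - <<'E'
from h import *
piv()
E
```

```text
t 32.77 p [ 0.513  -0.0837  0.2275] yaw 1.4517 tilt [ 0.0001 -0.0003] F [-1.6 -6.9 -4. ] M [-0.99  0.33  0.05] open 0.013 q [-0.31  0.17  1.79 -0.    1.18 -1.76]
psi -0.119 phi 0.106 piv err mm [ 0.14 -0.1 ]
```

Call:
servo_tool([
  [[0.7, 0, 0, 0.007, 1], [0.7, 0, 0, 0.007, 1]],
])

```text
clock: 33.02
position: [0.5131, -0.0831, 0.2275]
ee_rot: [0.75, 0.661, -0.0, 0.0]
force: [-0.9, -7.1, -2.2]
opening: 0.0127
```

Call:
servo_tool([
  [[0.8, 0, 0, 0.008, 1], [0.8, 0, 0, 0.008, 1]],
])

```text
clock: 33.28
position: [0.5132, -0.0823, 0.2275]
ee_rot: [0.753, 0.658, -0.0, 0.0]
force: [-1.4, -7.3, -3.8]
opening: 0.013
```

Call:
servo_tool([
  [[0.8, 0, 0, 0.008, 1], [0.8, 0, 0, 0.008, 1]],
])

```text
clock: 33.52
position: [0.5133, -0.0816, 0.2276]
ee_rot: [0.755, 0.655, -0.0, 0.0]
force: [-1.5, -9.8, -3.7]
opening: 0.0131
```

```bash
python3 - <<'E'
from h import *
piv()
E
```

```text
t 33.52 p [ 0.5133 -0.0816  0.2276] yaw 1.4288 tilt [-0.     -0.0007] F [-1.5 -9.8 -3.7] M [-1.36  0.41  0.13] open 0.0131 q [-0.31  0.17  1.79 -0.    1.18 -1.73]
psi -0.142 phi 0.083 piv err mm [ 0.13 -0.26]
```

Call:
servo_tool([
  [[0.8, 0, 0, 0.008, 1], [0.8, 0, 0, 0.008, 1], [0.8, 0, 0, 0.008, 1]],
])

```text
clock: 33.9
position: [0.5134, -0.0807, 0.2275]
ee_rot: [0.758, 0.652, -0.0, 0.0]
force: [-1.8, -7.4, -3.0]
opening: 0.0128
```

```bash
python3 - <<'E'
from h import *
piv()
im=np.mean([r.grab_frame("scene").astype(float) for _ in range(2)],0).astype(np.uint8)
cv2.imwrite("pics/stop_scene.png",im)
crop("",im,210,200,100,90,7,f"pics/st5.png")
piv()
E
```

```text
t 33.9 p [ 0.5134 -0.0807  0.2275] yaw 1.4208 tilt [-0.     -0.0004] F [-1.8 -7.4 -3. ] M [-1.12  0.35  0.13] open 0.0128 q [-0.3   0.17  1.79 -0.    1.18 -1.72]
psi -0.15 phi 0.075 piv err mm [ 0.11 -0.19]
t 34.0 p [ 0.5134 -0.0807  0.2275] yaw 1.4208 tilt [-0.0001 -0.0004] F [-2.2 -7.1 -4. ] M [-1.1   0.38  0.19] open 0.0129 q [-0.3   0.17  1.79 -0.    1.18 -1.72]
psi -0.15 phi 0.075 piv err mm [ 0.1  -0.19]
```

View pics/st5.png

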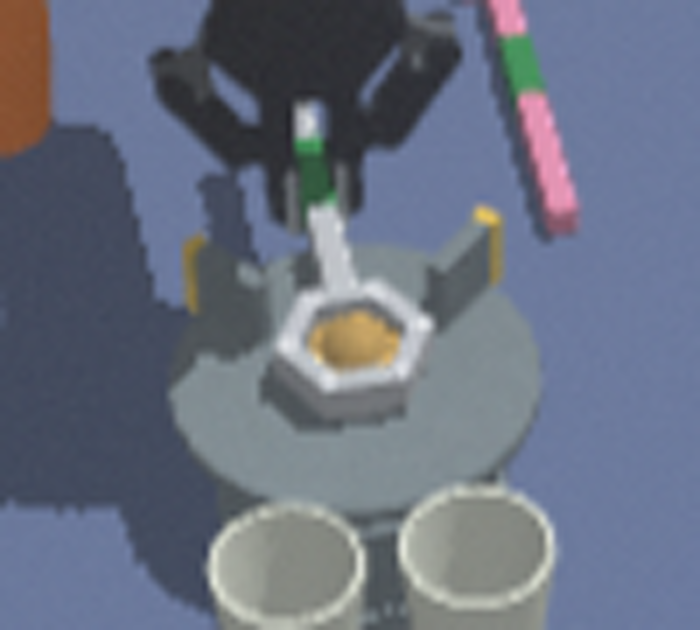

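Call:
servo_tool([
  [[0.7, 0, 0, 0.007, 1], [0.7, 0, 0, 0.007, 1], [0.7, 0, 0, 0.007, 1]],
])

```text
clock: 34.38
position: [0.5135, -0.0802, 0.2276]
ee_rot: [0.76, 0.65, -0.0, 0.0]
force: [-2.5, -9.3, -3.0]
opening: 0.0132
```

```bash
cat >> h.py <<'E'
def tq():
    s=r.sense(); d=s["position"][:2]-N; F=s["force"]; print("torque about nut",round(float(d[0]*F[1]-d[1]*F[0]+s["wrist_torque"][2]),3))
E
python3 - <<'E'
from h import *
piv();tq()
E
```

```text
t 34.38 p [ 0.5135 -0.0802  0.2276] yaw 1.414 tilt [-0.     -0.0009] F [-2.5 -9.3 -3. ] M [-1.53  0.45  0.27] open 0.0132 q [-0.3   0.17  1.79 -0.    1.18 -1.72]
psi -0.1568 phi 0.0682 piv err mm [ 0.11 -0.33]
torque about nut 1.229
```

```bash
python3 - <<'E'
from h import *
arc([-.1,-.04,.02,.055],.2276)
E
```

```text
[[-5.4, 0.0, -0.0, -0.057, 1], [-11.3, 0.5, -0.0, -0.117, 1], [-17.3, 1.4, -0.0, -0.177, 1], [-20.7, 2.1, -0.0, -0.212, 1]]
```

Call:
servo_tool([
  [[-5.7, 0, 0, -0.057, 1], [-11.6, 0.5, 0, -0.117, 1], [-17.6, 1.4, 0, -0.177, 1], [-21, 2.1, 0, -0.212, 1], [-21, 2.1, 0, -0.212, 1], [-21, 2.1, 0, -0.212, 1]],
])

```text
clock: 35.12
position: [0.5124, -0.1007, 0.2275]
ee_rot: [0.688, 0.726, 0.0, -0.0]
force: [0.1, 0.7, -3.2]
opening: 0.0129
```

```bash
python3 - <<'E'
from h import *
piv();tq()
E
```

```text
t 35.12 p [ 0.5124 -0.1007  0.2275] yaw 1.6252 tilt [-0.      0.0005] F [ 0.1  0.7 -3.2] M [-0.02  0.08  0.  ] open 0.0129 q [-0.34  0.17  1.79  0.    1.18 -1.97]
psi 0.0544 phi 0.2794 piv err mm [0.   0.24]
torque about nut -0.073
```

Call:
servo_tool([
  [[0, 0, -3, 0, 1], [0, 0, -6, 0, 1], [0, 0, -10, 0, 1], [0, 0, -15, 0, 1], [0, 0, -30, 0, 1], [0, 0, -60, 0, 1], [0, 0, -90, 0, 1], [0, 0, -110, 0, 1], [0, 0, -110, 0, 1]],
])

```text
clock: 36.25
position: [0.5125, -0.101, 0.3395]
ee_rot: [0.687, 0.726, 0.001, 0.001]
force: [0.3, 0.3, -3.9]
opening: 0.0127
```

```bash
python3 - <<'E'
from h import *
piv()
p,R,y=pose(); T=np.array([.4922,.3157,.335,1.478]); S=np.array([*p,y])
plan([S+(T-S)*k/8 for k in range(1,9)],1)
im=r.grab_frame("scene"); cv2.imwrite("pics/lift.png",im)
E
```

```text
t 36.25 p [ 0.5125 -0.101   0.3395] yaw 1.626 tilt [ 0.0031 -0.001 ] F [ 0.3  0.3 -3.9] M [ 0.    0.09 -0.02] open 0.0127 q [-0.34  0.07  1.66  0.    1.41 -1.97]
psi 0.0552 phi 0.2802 piv err mm [0.12 0.02]
[[52.1, 0.3, 0.6, 0.018, 1], [104.3, 0.7, 1.1, 0.037, 1], [156.4, 1.0, 1.7, 0.055, 1], [208.6, 1.4, 2.3, 0.074, 1], [260.7, 1.7, 2.8, 0.092, 1], [312.9, 2.1, 3.4, 0.111, 1], [365.0, 2.4, 4.0, 0.129, 1], [417.2, 2.7, 4.5, 0.148, 1]]
```

View pics/lift.png

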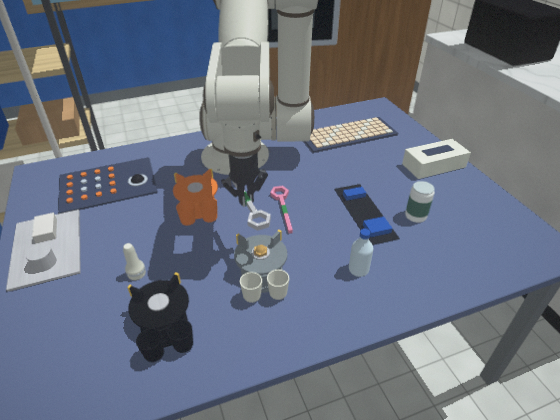

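Call:
servo_tool([
  [[25, 0, 0, 0.01, 1], [75, 0.5, 1, 0.025, 1], [125, 1, 2, 0.045, 1], [178, 1, 2, 0.063, 1], [230, 1.5, 3, 0.082, 1], [285, 2, 3, 0.1, 1], [340, 2, 4, 0.12, 1], [390, 2.5, 4, 0.138, 1], [417, 2.7, 4.5, 0.148, 1], [417, 2.7, 4.5, 0.148, 1]],
])

```text
clock: 37.55
position: [0.4915, 0.3172, 0.3315]
ee_rot: [0.738, 0.674, -0.001, -0.0]
force: [0.5, -0.8, -3.7]
opening: 0.0127
```

```bash
python3 - <<'E'
from fit import *
st()
plan([[.4922,.3157,.22,1.478],[.4922,.3157,.1875,1.478]],1)
im=np.mean([r.grab_frame("top").astype(float) for _ in range(4)],0).astype(np.uint8)
cv2.imwrite("pics/after_top.png",im); print("nut top",np.round(fitnut("top",im),4))
im=np.mean([r.grab_frame("scene").astype(float) for _ in range(4)],0).astype(np.uint8)
cv2.imwrite("pics/after_scene.png",im); print("nut scene",np.round(fitnut("scene",im),4))
crop("",im,310,90,110,120,5,"pics/s6.png")
E
```

```text
t 37.55 p [0.4915 0.3172 0.3315] yaw 1.4803 tilt [-0.002  -0.0006] F [ 0.5 -0.8 -3.7] M [-0.03  0.07  0.02] open 0.0127 q [ 0.44  0.21  1.52  0.    1.42 -1.04]
[[-1.4, 0.9, 111.5, 0.002, 1], [-1.4, 0.9, 144.0, 0.002, 1]]
nut top [30.0505  0.6119 -0.0948  0.1166]
nut scene [ 9.60551e+01  6.12300e-01 -9.57000e-02  1.22600e-01]
```

View pics/s6.png

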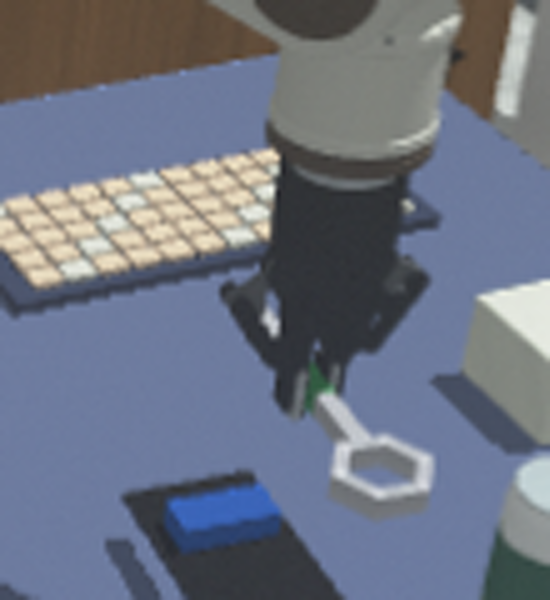

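Call:
servo_tool([
  [[-1.4, 0.9, 30, 0, 1], [-1.4, 0.9, 70, 0, 1], [-1.4, 0.9, 100, 0, 1], [-1.4, 0.9, 125, 0, 1], [-1.4, 0.9, 130, 0, 1], [-1.4, 0.9, 130, 0, 1], [-1.4, 0.9, 130, 0, 1]],
])

```text
clock: 38.83
position: [0.4931, 0.3142, 0.2043]
ee_rot: [0.739, 0.674, 0.001, 0.0]
force: [0.2, 1.3, -3.8]
opening: 0.013
```

```bash
python3 - <<'E'
from fit import *
st()
plan([[.4922,.3157,.1885,1.478]],1)
im=r.grab_frame("scene")
crop("",im,310,130,110,110,5,"pics/s7.png")
E
```

```text
t 38.83 p [0.4931 0.3142 0.2043] yaw 1.4779 tilt [0.0016 0.0009] F [ 0.2  1.3 -3.8] M [-0.    0.08 -0.03] open 0.013 q [ 0.44  0.31  1.66  0.    1.16 -1.04]
[[1.4, -1.1, 15.8, -0.0, 1]]
```

View pics/s7.png

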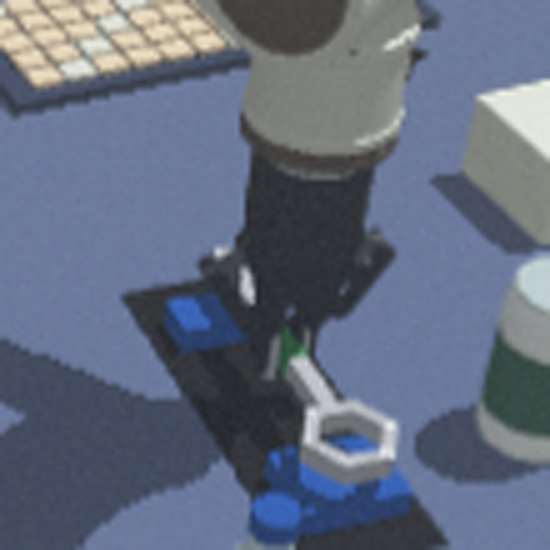

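Call:
servo_tool([
  [[1.4, -1, 4, 0, 1], [1.4, -1, 8, 0, 1], [1.4, -1, 11, 0, 1], [1.4, -1, 13, 0, 1], [1.4, -1, 14, 0, 1], [1.4, -1, 15, 0, 1], [1.4, -1, 15, 0, 1]],
])

```text
clock: 39.75
position: [0.4919, 0.3156, 0.188]
ee_rot: [0.739, 0.674, 0.0, -0.0]
force: [-0.3, -0.2, -2.9]
opening: 0.013
```

```bash
python3 - <<'E'
from h import *
st()
E
```

```text
t 39.75 p [0.4919 0.3156 0.188 ] yaw 1.478 tilt [-0.      0.0001] F [-0.3 -0.2 -2.9] M [-0.01  0.05 -0.  ] open 0.013 q [ 0.44  0.33  1.67  0.    1.14 -1.04]
```

Call:
servo_tool([
  [[0, 0, 0.4, 0, 1], [0, 0, 0.8, 0, 1], [0, 0, 0.8, 0, 1]],
])

```text
clock: 40.12
position: [0.4919, 0.3156, 0.1872]
ee_rot: [0.739, 0.674, 0.0, -0.0]
force: [-1.7, 0.7, -2.8]
opening: 0.013
```

```bash
python3 - <<'E'
from h import *
st()
E
```

```text
t 40.12 p [0.4919 0.3156 0.1872] yaw 1.478 tilt [-0.      0.0001] F [-1.7  0.7 -2.8] M [-0.03  0.03  0.02] open 0.013 q [ 0.44  0.33  1.67  0.    1.13 -1.04]
```

Call:
servo_tool([
  [[0, 0, 0.3, 0, 1], [0, 0, 0.6, 0, 1], [0, 0, 0.6, 0, 1]],
])

```text
clock: 40.5
position: [0.4919, 0.3156, 0.1869]
ee_rot: [0.739, 0.674, 0.0, -0.0]
force: [-2.9, -1.2, 4.5]
opening: 0.0132
```

Contact: the force has flipped to +4.5 N at the original grasp height. I'll release.

Call:
servo_tool([
  [[0, 0, 0, 0, -0.5], [0, 0, 0, 0, -1], [0, 0, 0, 0, -1], [0, 0, 0, 0, -1], [0, 0, 0, 0, -1], [0, 0, 0, 0, -1], [0, 0, 0, 0, -1]],
])

```text
clock: 41.38
position: [0.4919, 0.3156, 0.1867]
ee_rot: [0.739, 0.674, 0.0, -0.0]
force: [0.1, 0.6, 0.6]
opening: 0.0849
```

```bash
python3 - <<'E'
from h import *
st()
im=r.grab_frame("scene")
crop("",im,310,130,110,110,5,"pics/s8.png")
E
```

```text
t 41.38 p [0.4919 0.3156 0.1867] yaw 1.478 tilt [0.     0.0001] F [0.1 0.6 0.6] M [ 0.03  0.06 -0.01] open 0.0849 q [ 0.44  0.34  1.67  0.    1.13 -1.04]
```

View pics/s8.png

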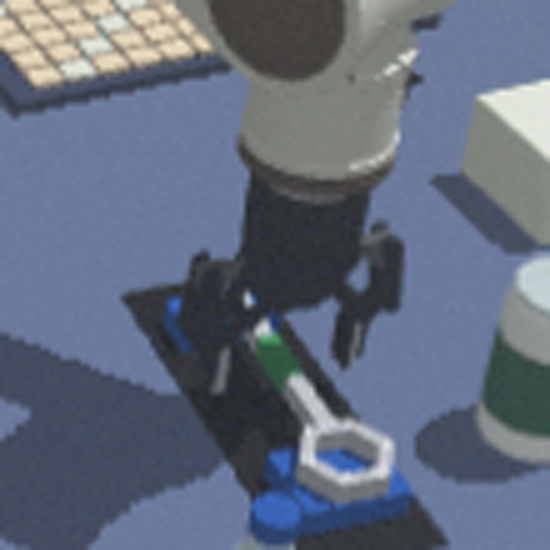

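Released, with the fingers clear on both sides. Now straight up and away towards the robot so the view is clear.

Call:
servo_tool([
  [[0, 0, -20, 0, -1], [0, 0, -60, 0, -1], [0, 0, -110, 0, -1], [0, 0, -160, 0, -1], [-30, -40, -200, 0, -1], [-60, -80, -210, 0, -1], [-100, -110, -210, 0, -1], [-140, -130, -210, 0, -1], [-140, -130, -210, 0, -1], [-140, -130, -210, 0, -1]],
])

```text
clock: 42.68
position: [0.3497, 0.1883, 0.3969]
ee_rot: [0.739, 0.673, 0.0, 0.0]
force: [0.4, -0.4, 1.0]
opening: 0.0854
```

```bash
python3 - <<'E'
from fit import *
st()
for c in("top","scene"):
    im=np.mean([r.grab_frame(c).astype(float) for _ in range(3)],0).astype(np.uint8); a=cv2.imread(f"pics/avg_{c}.png")
    cv2.imwrite(f"pics/end_{c}.png",im)
    print(c,"before",np.round(fitring(c,a,.592,.3055,-.094,.033),4),"after",np.round(fitring(c,im,.592,.3055,-.094,.033),4))
    print("nut",np.round(fitnut(c,im),4))
a=cv2.imread("pics/avg_top.png")[145:255,150:215];b=cv2.imread("pics/end_top.png")[145:255,150:215]
cv2.imwrite("pics/cmp.png",cv2.resize(np.hstack([a,b]),None,fx=5,fy=5,interpolation=cv2.INTER_CUBIC))
E
```

```text
t 42.67 p [0.3497 0.1883 0.3969] yaw 1.4775 tilt [0.0008 0.0005] F [ 0.4 -0.4  1. ] M [ 0.02 -0.03 -0.06] open 0.0854 q [ 0.3  -0.23  1.82  0.    1.55 -1.18]
top before [ 8.344107e+02  5.913000e-01  3.091000e-01 -9.020000e-02] after [ 8.220471e+02  5.910000e-01  3.090000e-01 -8.300000e-02]
nut [30.5475  0.6119 -0.0948  0.1197]
scene before [ 9.63195e+02  5.93100e-01  3.06100e-01 -1.21000e-01] after [ 9.422875e+02  5.926000e-01  3.065000e-01 -1.021000e-01]
nut [93.9747  0.6123 -0.0957  0.1226]
```

View pics/cmp.png

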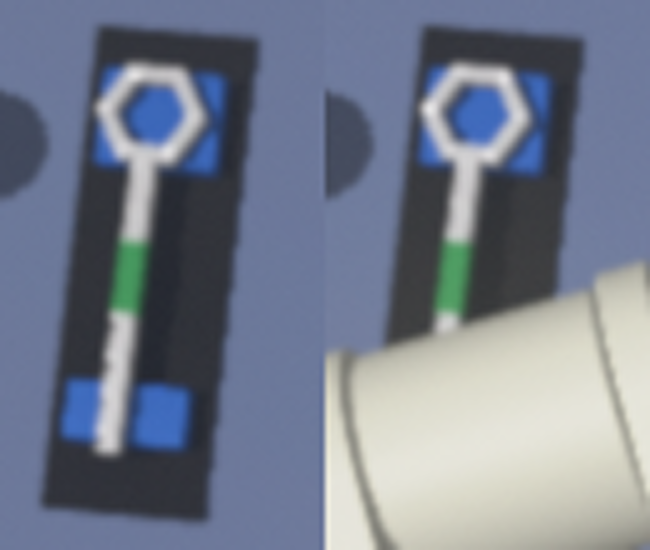

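View pics/end_scene.png

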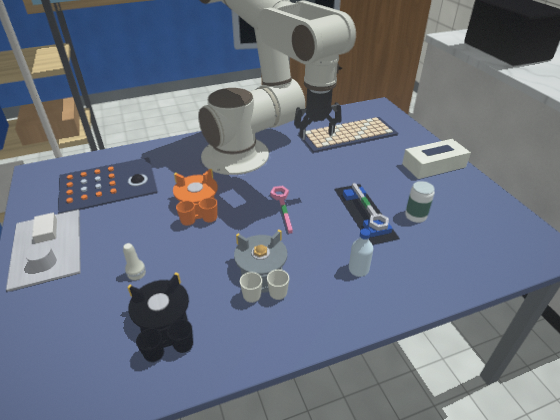

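```bash
python3 - <<'E'
from rig import r
print(r.finish_job())
E
```

```text
the job is handed in; nothing more can be done
None
```

I tightened the brass nut clockwise in three lifted and reseated strokes until it stopped. The wrench is back across its blue blocks, released, and the job is handed in after about 43 s of robot time.

- **Nut:** At the end the torque rose to about 1.2 N·m (9–10 N at the grip), against about 0.45 N·m while it was turning. Before the last step the force dipped from 9.8 to about 7.3 N, still well above turning level. In both cameras the flats had moved about 1.68 rad. That fits a stop at 1.9 from a start near 0.22, though the nut's angle was never read directly.
- **Contact:** I felt no contact force in any of the three seatings. The handle was kept within 0.66 rad of the mouth direction, short of the ribs at 0.75.
- **Wrench:** After release, the ring was within 1 mm and about 0.02 rad of its starting pose in both cameras. In the last top picture the arm hid the handle's end, but the scene camera showed it lying on its block.
- **Other things:** The bottle, tub and probe looked unmoved by eye in the last picture; I did not measure them.

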